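# Square a plate to the fence, slide it to the scribed line and weight it down

## Task

Slide the loose steel plate on the marking-out base back until its long edge sits flush on the fence and hold it pressed there for a second with about 8 N, no harder, then slide it along the fence until its leading edge meets the scribed line; nothing stops it there, so do not run past the line, and do not lift the plate. Then gently set the knobbed weight on the middle of the plate and let go, leaving the plate flush and on the line. Leave everything else where it is.

Things in the scene. Friction and masses are not known exactly. Their poses are not given: they have to be found in the camera images.
- fixture: Marking-out base: dark steel slab 260 (x) x 460 (y) x 12 mm fixed on the table, top 12 mm above the table. Origin: centre of its underside. x points away from the robot towards the fence, y in the direction in which the plate is to be slid. Place and yaw vary.
- fence: Bright aluminium bar 20 (x) x 420 (y) x 26 mm high, fixed on the base along its far side. Axes as the base. Origin: centre of its underside; the near face, for the plate, is 10 mm to -x. Rigid but delicately set: seat the plate with 8 N (4 to 12; over 15 spoils it). A push 9 N above what slides the plate freely does it: drag takes the rest. Its measured place is too coarse for that: feel for it.
- line: The scribed line: straight, light, 2 mm wide, 238 mm long, across the base's top, square to the fence (along the base's x). Flat, cannot be felt. Origin: on the line near its middle, on the base's top. Its place along the base varies. Axes as the base.
- plate: Loose flat steel-grey plate 100 (x) x 150 (y) x 16 mm with 4 dark holes, 0.4 to 0.9 kg, on the base. Origin: centre of its underside. x towards the fence, y towards its leading end: its short +y edge must meet the line. Starts 10 mm or more off the fence, skewed up to 0.2 rad. Slides at 1 to 10 N, differing each time. Two fingertips side by side push it square. Over 25 N from the fingers marks it.
- weight: Loose steel hold-down weight, about 0.6 kg: disc 58 mm across and 26 mm high, a short neck, and on top a round knob 25 mm across, between 32 and 60 mm above its underside. Stands on the table left or right of the base. Origin: centre of its underside. Grip the knob from above.
- cap: Bystander: dark domed pipe cap 60 mm across, 48 mm high, no knob; stands on the other side of the base from the weight. Leave alone.
- nut: Bystander: hexagon nut 30 mm across flats, 18 mm high, lying on the near left part of the base, out of the plate's way. Leave alone.
- socket: Bystander: upright steel socket 32 mm across, 45 mm high, on the right. Leave alone.
- collar: Bystander: dark flat ring 76 mm across, 20 mm high, on the left. Leave alone.
- wrench: Bystander: wrench lying beyond the base on the far left. Leave alone.
- tin: Bystander: tin 72 mm across, 90 mm high, far right. Leave alone.
Things that resemble listed ones, but are neither listed nor needed, are in the scene too. Leave any brown or yellow look-alike of the weight alone.

How it is judged:
By the outcome, as a careful person would: the job done as asked, in the order asked, and still so for the second after the job is handed in, with the robot touching nothing.
It also fails if it takes over 72 s, if anything falls off the work surface, if the arm or the gripper's body presses on something with over 40 N, if the wrist force passes 120 N, or if a joint passes its speed limit or range.

## Robot

A 6-joint arm with a two-finger parallel gripper is mounted at the origin on the work surface. World frame = base frame: x ahead of the robot, y to its left, z up, the work surface at z = 0. Lengths are in m, angles in rad, forces in N, time in s.
With the tool pointing down it reaches from about 0.375 to 0.975 m from the base axis. Payload 3.8 kg.
Tool frame: the origin (TCP) lies midway between the tips of the shut fingers; the grasp point (between the pads) lies 19 mm behind it; z points along the fingers, y is the direction in which the jaws open and shut (so a half turn about z gives the same grasp; the last joint's range is limited). The gripper opens to 85 mm and grips with 20 to 120 N. Pads are 22 mm wide; open, the fingers measure 114 mm over their backs; the gripper's body (76 mm by 85 mm) begins 54 mm behind the grasp point. The pads swing forward as they close: fully open they stand 13 mm farther back than shut.
Start: joints at [1.297, 0.264, 1.604, -0, 1.274, -0.037], TCP at [0.158, 0.656, 0.231] pointing down, gripper open.
Joint ranges: [-2.63, 2.63], [-0.94, 2.18], [0.31, 2.57], [-1.31, 4.45], [0, 2.66], [-2.55, 2.55]. Speed limits (rad/s): [2.57, 2.57, 3.14, 3.14, 3.14, 3.14].

## Interface

Orientations are given as a rotation vector (axis times angle).
In Python, from workcell import bot gives the robot as it stands. The module is installed in compiled form; this text tells all that it offers.
- The arm moves only by the tool move_arm, never from a script. Its argument "steps" is a list of rows, each a list of 5 numbers: the shift along the tool's x, y, z in mm, then the turn about the tool's z in degrees, then the opening in per cent of the stroke, from 0 (shut) to 100 (fully open). In form: [[tx, ty, tz, turn, claw], ...]. A call has 1 to 20 rows; each row is the pose to reach, as a shift and turn from the pose commanded when the call began, along the tool's axes at that moment; what a row does not reach only later rows make up. A row lasts 1/10 s, in which the tool goes at most 50 mm and 8.59 degrees, less where a joint would pass 70% of its speed; a pose out of reach is approached as far as the arm can. A call with a gripper value outside its range is refused whole. The fingers move at their own pace and stop on an object; "newtons" is the grip in N (left out, the last holds). Time passes only in rows, so rows that repeat a pose let the fingers close. It gives the time, the measured TCP pose, the force and the opening at its end, in the units of the state.
- bot.read_state(): the state, without advancing time (a new reading comes with each control period).
- bot.read_camera(name): name is "scene" or "top" or "wrist"; returns a dict with "pixels" (400x640x3 uint8, red, green, blue), "depth" (400x640 float32, m along the optical axis (not along the pixel's ray), 0 where there is no reading), "fovy" (degrees; the focal length in pixels is half the picture's height over the tangent of half this angle, whatever the lens; pixels are square), "cx", "cy" (the principal point, pixels), "k1" (the pictures are not rectified: a ray, as slopes to the right and down, at radius r is drawn at 1 + k1 r^2 times it, then the intrinsics apply), "xyz" and "attitude" of the camera in the world. Camera axes: x right, y up, looking along -z (the intrinsics and any distortion apply to the point x, -y, -z); pixel columns grow to the right and rows downward; lengths in m; the calibration is good to about 2 mm. A picture is of the moment at which its call begins.
- bot.finish_job(): hands the job in, once; it reports no verdict.
The state is a dict: "time": time; "q": joint angles; "joint_vel": joint speeds; "joint_torque": joint torques, N m; "tool_pos": TCP position; "tcp_rot": TCP orientation; "wrist_force": force on the tool from outside, world axes, zero at the start; "torque": the same for the moment, N m; "width": opening from 0.0 (shut) to 1.0 (fully open).
Only numpy, scipy, OpenCV 4.12 (cv2) and the standard library are available. Lean on these libraries where they do the work, as an engineer would, in place of code of your own. Each camera call takes 0.05 s, during which the arm holds its last target.

## Working session

There is one attempt and no reset: what is moved stays moved. The work goes in short steps, Python scripts to look and compute and a tool call to move; the robot and the scene stay as the last step left them, time stands still between calls to the robot, and variables do not carry over. Pictures are saved under pics/ and viewed, and the job is handed in when it is done.

Besides the shell and the picture viewer there is one more tool, called after "Emit:" as a command line: name --pt "numbers of a row" for each row, then --argument value for the rest. move_arm: Moves the arm, as the interface text tells. Its arguments: {"type":"object","properties":{"steps":{"type":"array","items":{"type":"array","items":{"type":"number"}}},"newtons":{"type":"number"}},"required":["steps"]}

```bash
mkdir -p pics
cat > h.py <<'E'
import numpy as np, cv2
from workcell import bot
from scipy.spatial.transform import Rotation as R
def save(name,img,sc=1):
    cv2.imwrite('pics/'+name+'.png',cv2.cvtColor(img,cv2.COLOR_RGB2BGR))
def cam(n):
    c=bot.read_camera(n); c['f']=200/np.tan(np.radians(c['fovy'])/2); 
    a=np.array(c['attitude'],float); c['R']=a if a.shape==(3,3) else (R.from_rotvec(a).as_matrix() if a.size==3 else None)
    c['K']=np.array([[c['f'],0,c['cx']],[0,c['f'],c['cy']],[0,0,1]]); return c
def undist(c,uv):
    # radial 1+k1 r^2
    p=cv2.undistortPoints(np.array(uv,float).reshape(-1,1,2),c['K'],np.array([c['k1'],0,0,0.]),None,None,None) if False else cv2.undistortPointsIter(np.array(uv,float).reshape(-1,1,2),c['K'],np.array([c['k1'],0,0,0.]),None,None,(3,50,1e-10))
    return p.reshape(-1,2)
def ray(c,uv,z):
    p=undist(c,uv); d=np.c_[p[:,0],-p[:,1],-np.ones(len(p))]@c['R'].T
    o=np.array(c['xyz']); t=(z-o[2])/d[:,2]; return o+t[:,None]*d
def proj(c,P):
    q=(np.array(P,float).reshape(-1,3)-np.array(c['xyz']))@c['R']; s=np.c_[q[:,0]/-q[:,2],-q[:,1]/-q[:,2]]
    r2=(s**2).sum(1,keepdims=True); s=s*(1+c['k1']*r2); return s*c['f']+[c['cx'],c['cy']]
E
python3 - <<'E'
from h import *
print(bot.read_state())
for n in ['scene','top','wrist']:
    c=cam(n); save(n+'0',c['pixels']); print(n,{k:c[k] for k in ['fovy','cx','cy','k1','xyz','attitude']})
    np.savez(''+n+'0.npz',**{k:np.array(v) for k,v in c.items()})
E
```

```text
{'time': 0.0, 'q': array([ 1.29712312e+00,  2.64761176e-01,  1.60537658e+00,  3.26488703e-05,
        1.27369381e+00, -3.68741923e-02]), 'joint_vel': array([ 0.00107849, -0.00065367, -0.0007225 , -0.00103441,  0.00076593,
        0.00044757]), 'joint_torque': array([ 1.59722447e-03, -5.15083909e+01, -3.67325377e+01,  2.47927699e-05,
        1.25134288e-02, -1.13313231e-06]), 'tool_pos': array([0.15812662, 0.65546639, 0.22995522]), 'tcp_rot': array([-0.37106476, -3.11922013,  0.00346657]), 'wrist_force': array([-0.01493108,  1.02755792,  0.22434477]), 'torque': array([ 0.01759478, -0.00327193, -0.04533412]), 'width': 1.002001450444943}
scene {'fovy': 56.34368441664723, 'cx': 309.90812595575017, 'cy': 197.24417771429452, 'k1': 0.009265155168956409, 'xyz': array([1.01031549, 0.07460733, 0.83764552]), 'attitude': array([0.44812327, 0.49841717, 1.67604181])}
top {'fovy': 51.16829753485662, 'cx': 323.27951474654185, 'cy': 201.69445262529857, 'k1': 0.007340176308154135, 'xyz': array([ 0.31150183, -0.00416962,  1.25990753]), 'attitude': array([ 0.13642463, -0.09865467, -1.58388568])}
wrist {'fovy': 71.45368509333169, 'cx': 320.80565261751286, 'cy': 198.36470630557113, 'k1': -0.034236975797017156, 'xyz': array([0.07763162, 0.6738368 , 0.37326236]), 'attitude': array([-0.27845487, -0.21688476,  1.32178998])}
```

View pics/scene0.png

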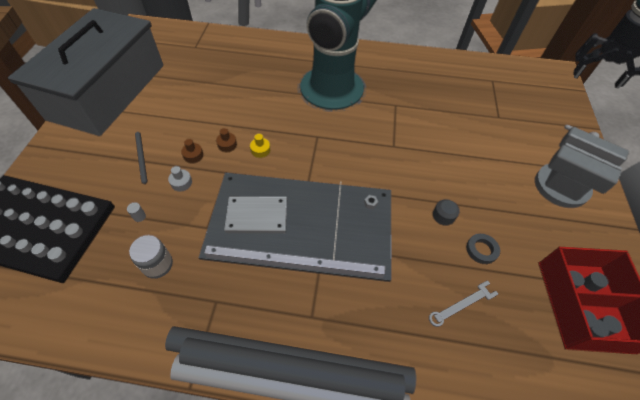

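View pics/top0.png

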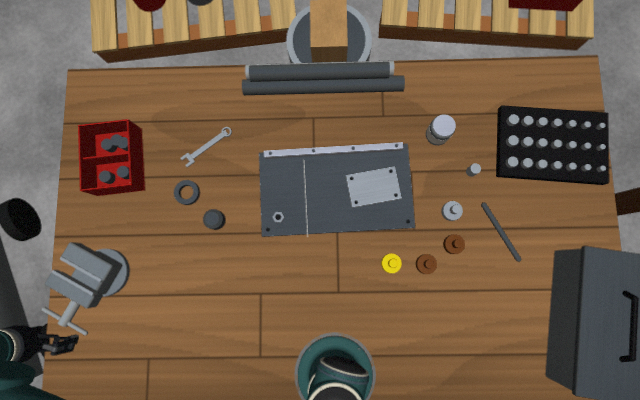

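View pics/wrist0.png

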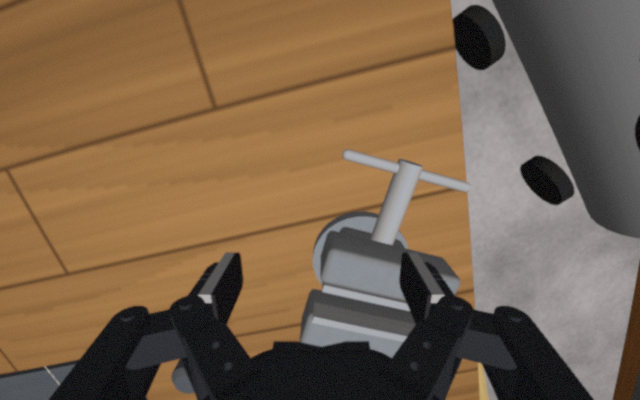

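The scene view (robot at the top) shows the base at about (300,225), the plate at (256,213), the scribed line at x≈338, the nut at (371,200) and the cap at (446,212). In the top view the base is at (337,190), the plate at (374,186) and the line at x≈306.

Weight candidates, top-view pixels: grey (452,211), brown (454,244) and (427,264), yellow (391,263). Only the grey one is bare steel and unlisted colours are to be left alone, so that is the one. I'll confirm it in a crop.

Run:
```python
from h import *
t=dict(np.load('top0.npz')); s=dict(np.load('scene0.npz'))
a=cv2.resize(t['pixels'][130:245,250:480],None,fx=3.4,fy=3.4,interpolation=cv2.INTER_CUBIC)
save('crop_top',a)
b=cv2.resize(s['pixels'][120:280,120:400],None,fx=2.8,fy=2.8,interpolation=cv2.INTER_CUBIC)
save('crop_scene',b)
```

```text
(no output)
```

View pics/crop_top.png

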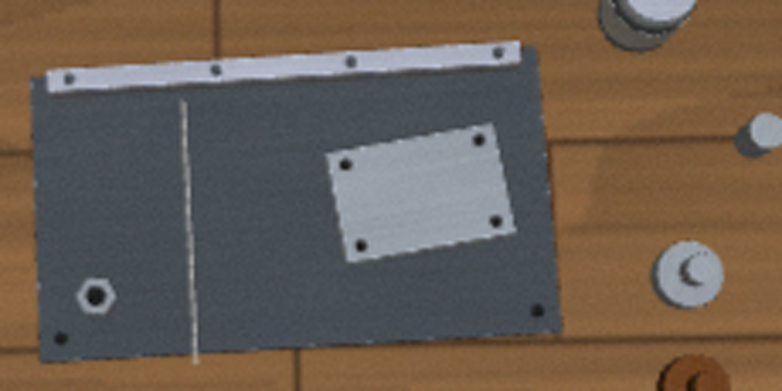

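View pics/crop_scene.png

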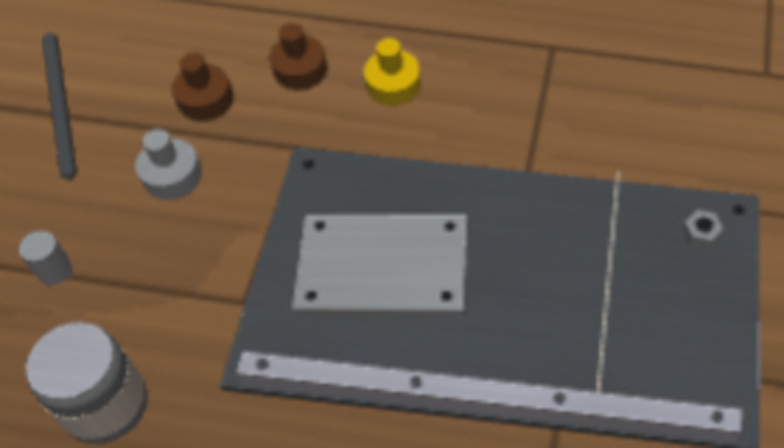

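```bash
cat > seg.py <<'E'
from h import *
def blob(c,seed,thr,z,box):
    g=cv2.cvtColor(c['pixels'],cv2.COLOR_RGB2GRAY); m=np.zeros_like(g); x0,y0,x1,y1=box
    m[y0:y1,x0:x1]=(g[y0:y1,x0:x1]>thr)*255
    n,l,st,ce=cv2.connectedComponentsWithStats(m)
    k=l[seed[1],seed[0]]
    cn,_=cv2.findContours((l==k).astype(np.uint8),cv2.RETR_EXTERNAL,cv2.CHAIN_APPROX_NONE)
    p=max(cn,key=len).reshape(-1,2); return ray(c,p,z)[:,:2],p
def rect(P):
    (cx,cy),(w,h),a=cv2.minAreaRect((P*1000).astype(np.float32)); return cx,cy,w,h,a
E
python3 - <<'E'
from seg import *
for n in ['top','scene']:
    c=dict(np.load(n+'0.npz')); g=cv2.cvtColor(c['pixels'],cv2.COLOR_RGB2GRAY)
    if n=='top':
        P,_=blob(c,(375,190),120,.028,(340,160,406,212)); F,_=blob(c,(337,150),150,.038,(255,138,412,162))
        lb=(296,158,314,238)
    else:
        P,_=blob(c,(256,214),120,.028,(215,185,300,238)); F,_=blob(c,(300,261),150,.038,(200,240,392,275))
        lb=(325,180,345,256)
    print(n,'plate',rect(P),'fence',rect(F))
    # line: per-row peak
    pts=[]
    for v in range(lb[1],lb[3]):
        r=g[v,lb[0]:lb[2]].astype(float); r=r-np.median(r); r[r<20]=0
        if r.sum()>0: pts.append([(r*np.arange(lb[0],lb[2])).sum()/r.sum(),v])
    L=ray(c,np.array(pts),.012)[:,:2]*1000
    vx,vy,x0,y0=cv2.fitLine(L.astype(np.float32),cv2.DIST_HUBER,0,.01,.01).ravel()
    print('line pt',x0,y0,'dir',np.degrees(np.arctan2(vy,vx)), 'ends',L[0],L[-1])
    if n=='top':
        for nm,(u,v) in dict(knob=(250+697/3.4,130+269/3.4)).items(): print(nm,ray(c,[(u,v)],.06)*1000)
        for nm,(u,v) in dict(disc=(250+687/3.4,130+273/3.4)).items(): print(nm,ray(c,[(u,v)],.026)*1000)
        print('nut',ray(c,[(278,217)],.03)*1000,'base corners',ray(c,[(250+x/3.4,130+y/3.4) for x,y in [(32,80),(537,45),(562,330),(41,361)]],.012)*1000)
        print('nuts tin socket',ray(c,[(443,123)],.09),ray(c,[(474,168)],.045))
    else:
        print('knob',ray(c,[(120+157/2.8,120+140/2.8)],.06)*1000,'disc',ray(c,[(120+168/2.8,120+165/2.8)],.026)*1000)
        print('base corners',ray(c,[(120+x/2.8,120+y/2.8) for x,y in [(222,388),(300,148),(758,197)]],.012)*1000)
E
```

```text
top plate (541.3165283203125, -125.95503234863281, 98.97700500488281, 149.2999725341797, 9.37387752532959) fence (655.6920776367188, -7.3806610107421875, 18.838621139526367, 417.4757080078125, 2.377687454223633)
line pt 514.8001 78.89606 dir 2.370801 ends [633.32796109  84.85817109] [396.78328311  73.6034186 ]
knob [[ 463.82669133 -354.79482351   60.        ]]
disc [[ 464.79452077 -355.90860947   26.        ]]
nut [[453.33480257 159.21136251  30.        ]] base corners [[ 653.47000669  219.44117426   12.        ]
 [ 676.21379728 -238.05799423   12.        ]
 [ 418.18759411 -248.3880275    12.        ]
 [ 398.47142861  209.37963668   12.        ]]
nuts tin socket [[ 0.71151948 -0.32686723  0.09      ]] [[ 0.58687098 -0.42210066  0.045     ]]
scene plate (541.6395874023438, -125.61957550048828, 97.94720458984375, 148.4119110107422, 9.467168807983398) fence (652.970458984375, 56.24176788330078, 17.9198055267334, 245.00961303710938, 2.260035276412964)
line pt 517.9964 79.45514 dir 2.2086322 ends [397.0193887   75.29799524] [617.16069829  82.9118263 ]
knob [[ 466.15561081 -353.8160715    60.        ]] disc [[ 469.58829021 -351.57201276   26.        ]]
base corners [[ 678.6188915  -232.06442602   12.        ]
 [ 418.4720295  -238.41153804   12.        ]
 [ 402.10767828  212.7723047    12.        ]]
```

The crops confirm the grey one at top (452,211) is plain steel with a disc and a knob. Next I'll plan the approach in tool axes.

```bash
cat > plan.py <<'E'
from h import *
YAW=np.radians(2.3); ex=np.array([np.cos(YAW),np.sin(YAW)]); ey=np.array([-ex[1],ex[0]])
def uw(p): p=np.asarray(p)[...,:2]; return np.stack([p@ex,p@ey],-1)
def W(u,w): return u*ex+w*ey
def plan(pts,p0=None,R0=None):
    """pts: list of (u,w,z in mm, jaw-direction angle (tool y) deg rel. to fixture y, mod 180)"""
    s=bot.read_state(); p0=np.array(s['tool_pos'])*1000; R0=R.from_rotvec(s['tcp_rot']).as_matrix()
    ty=np.degrees(np.arctan2(R0[1,1],R0[0,1]))
    for u,w,z,a in pts:
        d=R0.T@(np.r_[W(u,w),z]-p0)
        want=np.degrees(YAW)+90+a; dt=(want-ty+90)%180-90   # world ccw turn
        print(np.round(d,1),'turn',round(-dt,2),'q6',round(float(s['q'][5]),2))
def st():
    s=bot.read_state(); R0=R.from_rotvec(s['tcp_rot']).as_matrix()
    print('t',round(s['time'],2),'pos',np.round(np.array(s['tool_pos'])*1000,2),'uw',np.round(uw(np.array(s['tool_pos'])*1000),2),'toolx',np.round(R0[:,0],3),'tooly',np.round(R0[:,1],3),'z',np.round(R0[:,2],3)[:2],'F',np.round(s['wrist_force'],2),'Fuw',np.round(uw(s['wrist_force']),2),'w',round(s['width'],3),'q',np.round(s['q'],2))
E
python3 - <<'E'
from plan import *
st()
plan([(420,300,200,0),(440,-147.6,200,0),(440,-147.6,40,0),(440,-147.6,5,0)])
for i in range(5): print(bot.read_state()['wrist_force'])
E
```

```text
t 0.15 pos [158.2  655.62 230.23] uw [184.38 648.74] toolx [-0.972  0.235  0.   ] tooly [ 0.235  0.972 -0.002] z [-0.    -0.002] F [-0.05  0.23  0.28] Fuw [-0.04  0.23] w 0.997 q [ 1.3   0.26  1.61  0.    1.27 -0.04]
[-322.  -271.    30.7] turn -15.87 q6 -0.04
[-463.6 -696.1   31.4] turn -15.87 q6 -0.04
[-463.6 -695.8  191.4] turn -15.87 q6 -0.04
[-463.6 -695.7  226.4] turn -15.87 q6 -0.04
[-0.04722411  0.22763218  0.28300999]
[-0.04722411  0.22763218  0.28300999]
[-0.04722411  0.22763218  0.28300999]
[-0.04722411  0.22763218  0.28300999]
[-0.04722411  0.22763218  0.28300999]
```

Emit:
move_arm --pt "-322 -271 30 -16 100" --pt "-322 -271 30 -16 100" --pt "-322 -271 30 -16 100" --pt "-322 -271 30 -16 100" --pt "-322 -271 30 -16 100" --pt "-322 -271 30 -16 100" --pt "-322 -271 30 -16 100" --pt "-322 -271 30 -16 100" --pt "-464 -696 30 -16 100" --pt "-464 -696 30 -16 100" --pt "-464 -696 30 -16 100" --pt "-464 -696 30 -16 100" --pt "-464 -696 30 -16 100" --pt "-464 -696 30 -16 100" --pt "-464 -696 30 -16 100" --pt "-464 -696 30 -16 100" --pt "-464 -696 30 -16 100" --pt "-464 -696 30 -16 100" --pt "-464 -696 30 -16 100" --pt "-464 -696 30 -16 100"

```text
time: 2.15
tool_pos: [0.4457, -0.1292, 0.2009]
tcp_rot: [0.064, -3.14, -0.001]
wrist_force: [-0.1, 0.2, -0.4]
width: 1.002
```

Run:
```python
from plan import *
st(); plan([(440,-147.6,40,0),(440,-147.6,5,0)])
c=cam('wrist'); save('wrist1',c['pixels']); st()
```

```text
t 2.15 pos [ 445.69 -129.16  200.91] uw [ 440.14 -146.94] toolx [-0.999 -0.041  0.001] tooly [-0.041  0.999  0.001] z [-0.001  0.001] F [-0.09  0.24 -0.38] Fuw [-0.08  0.25] w 1.002 q [-0.34 -0.12  2.07  0.    1.19 -1.95]
[  0.   -0.8 160.9] turn 0.05 q6 -1.95
[ -0.   -0.8 195.9] turn 0.05 q6 -1.95
t 2.2 pos [ 445.69 -128.55  200.9 ] uw [ 440.18 -146.34] toolx [-0.999 -0.042  0.001] tooly [-0.042  0.999  0.001] z [-0.001  0.001] F [ 0.31  1.22 -0.28] Fuw [0.36 1.2 ] w 1.003 q [-0.33 -0.12  2.07  0.    1.19 -1.95]
```

View pics/wrist1.png

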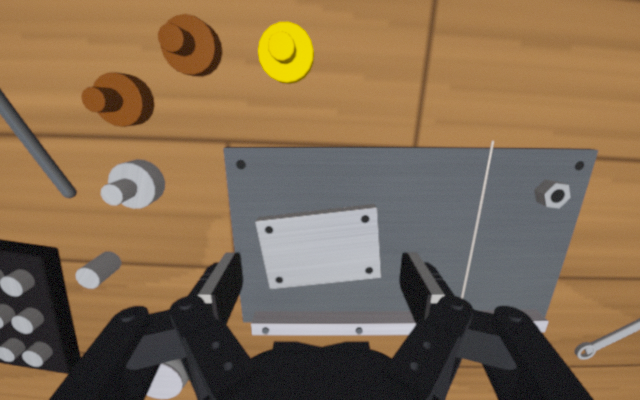

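The wrist view (robot side up) shows the plate at (320,248), the line at (478,215), the fence along row ~328, and the grey weight at (132,185) with brown and yellow look-alikes above it. Now I'll descend on the near side of the plate.

Emit:
move_arm --pt "0 -1 50 0 100" --pt "0 -1 100 0 100" --pt "0 -1 150 0 100" --pt "0 -1 165 0 100" --pt "0 -1 175 0 100" --pt "0 -1 185 0 100" --pt "0 -1 190 0 100" --pt "0 -1 194 0 100" --pt "0 -1 194 0 100" --pt "0 -1 194 0 100"

```text
time: 3.2
tool_pos: [0.4469, -0.1305, 0.008]
tcp_rot: [-0.067, 3.139, -0.001]
wrist_force: [-0.0, -0.3, -0.6]
width: 1.001
```

Run:
```python
from plan import *
st(); c=cam('scene'); save('scene1',cv2.resize(c['pixels'][120:300,150:420],None,fx=2.9,fy=2.9,interpolation=cv2.INTER_CUBIC)); st()
```

```text
t 3.2 pos [ 446.89 -130.52    8.04] uw [ 441.3  -148.35] toolx [-0.999 -0.042 -0.001] tooly [-0.042  0.999 -0.001] z [ 0.001 -0.001] F [-0.02 -0.29 -0.57] Fuw [-0.03 -0.29] w 1.001 q [-0.34  0.13  2.23  0.    0.78 -1.95]
t 3.25 pos [ 446.87 -130.57    8.04] uw [ 441.27 -148.4 ] toolx [-0.999 -0.042 -0.001] tooly [-0.042  0.999 -0.001] z [ 0.001 -0.   ] F [-0.41  0.4   0.38] Fuw [-0.4   0.42] w 1.001 q [-0.34  0.13  2.23  0.    0.78 -1.95]
```

View pics/scene1.png

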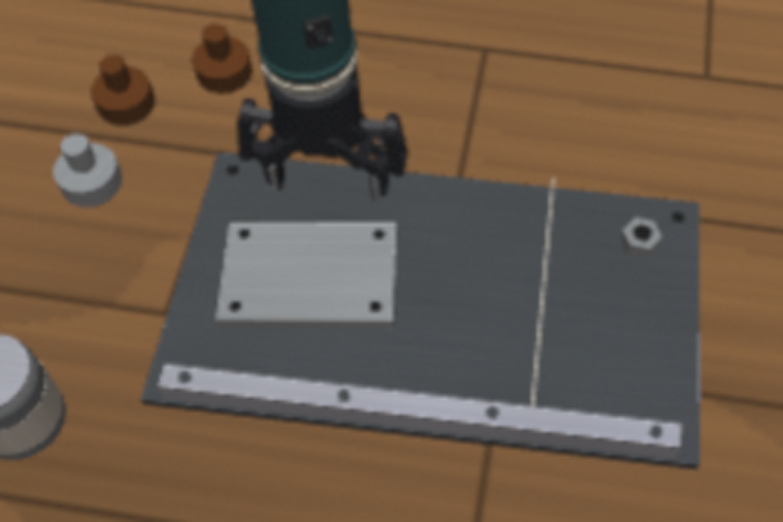

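Emit:
move_arm --pt "0 0 3 0 100" --pt "-6 0 3 0 100" --pt "-12 0 3 0 100" --pt "-16 0 3 0 100" --pt "-20 0 3 0 100" --pt "-24 0 3 0 100" --pt "-28 0 3 0 100" --pt "-32 0 3 0 100" --pt "-36 0 3 0 100" --pt "-40 0 3 0 100" --pt "-43 0 3 0 100" --pt "-46 0 3 0 100" --pt "-49 0 3 0 100" --pt "-52 0 3 0 100" --pt "-55 0 3 0 100" --pt "-57 0 3 0 100" --pt "-59 0 3 0 100" --pt "-61 0 3 0 100" --pt "-63 0 3 0 100" --pt "-65 0 3 0 100"

```text
time: 5.25
tool_pos: [0.5112, -0.1275, 0.0043]
tcp_rot: [0.067, -3.141, 0.0]
wrist_force: [-3.6, -0.9, -3.2]
width: 0.999
```

Run:
```python
from seg import *
from plan import *
st(); c=cam('top'); np.savez('top1.npz',**c); save('top1',cv2.resize(c['pixels'][130:245,250:480],None,fx=3.4,fy=3.4,interpolation=cv2.INTER_CUBIC)); st()
c=cam('scene'); save('scene2',cv2.resize(c['pixels'][120:300,150:420],None,fx=2.9,fy=2.9,interpolation=cv2.INTER_CUBIC)); st()
```

```text
t 5.25 pos [ 511.24 -127.53    4.28] uw [ 505.71 -147.94] toolx [-0.999 -0.042  0.   ] tooly [-0.042  0.999 -0.   ] z [-0. -0.] F [-3.57 -0.95 -3.17] Fuw [-3.6 -0.8] w 0.999 q [-0.29  0.24  2.1  -0.    0.8  -1.9 ]
t 5.3 pos [ 511.72 -127.55    4.41] uw [ 506.18 -147.98] toolx [-0.999 -0.042 -0.001] tooly [-0.042  0.999 -0.   ] z [ 0.001 -0.   ] F [-2.25 -0.22 -1.55] Fuw [-2.25 -0.13] w 1.0 q [-0.29  0.24  2.1   0.    0.8  -1.9 ]
t 5.35 pos [ 511.69 -127.55    4.45] uw [ 506.16 -147.99] toolx [-0.999 -0.042 -0.001] tooly [-0.042  0.999 -0.   ] z [ 0.001 -0.   ] F [-2.25  1.17 -1.83] Fuw [-2.2   1.26] w 1.0 q [-0.29  0.24  2.1   0.    0.8  -1.9 ]
```

View pics/scene2.png

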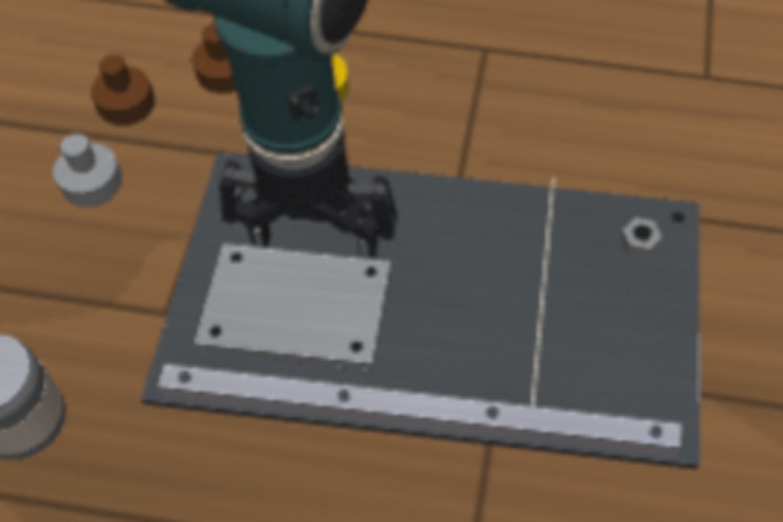

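View pics/top1.png

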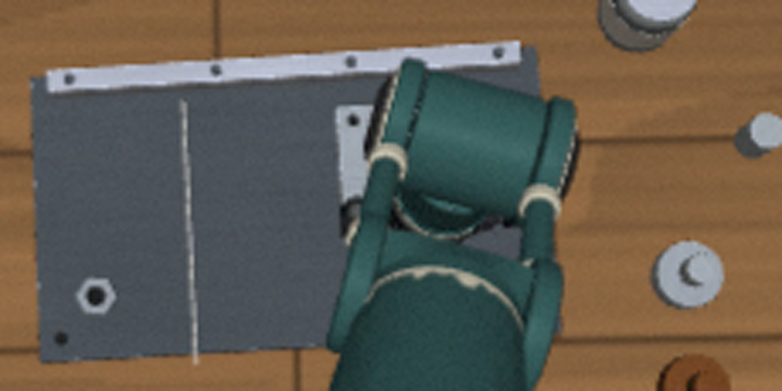

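Scene crop: the plate now lies parallel to the fence, fingers at (260,235) and (368,245), with a gap left to the fence. I'll measure it.

Run:
```python
from seg import *
from plan import *
c=cam('scene'); np.savez('scene2.npz',**c)
# crop->px: 150+x/2.9, 120+y/2.9
cr=lambda x,y:(150+x/2.9,120+y/2.9)
print('plate corners uw',uw(ray(c,[cr(222,245),cr(390,262),cr(372,361),cr(196,343)],.028)*1000).round(1))
F,_=blob(c,(300,261),150,.038,(200,240,392,275)); f=uw(F*1000)
print('fence top near edge u', np.percentile(f[:,0],[1,5,95,99]).round(1)); st()
```

```text
plate corners uw [[ 520.4 -226.5]
 [ 519.2  -76.5]
 [ 616.5  -76.4]
 [ 618.2 -224.7]]
fence top near edge u [645.5 645.8 663.4 663.7]
t 5.4 pos [ 511.69 -127.55    4.51] uw [ 506.16 -147.98] toolx [-0.999 -0.042 -0.001] tooly [-0.042  0.999 -0.   ] z [ 0.001 -0.   ] F [-2.09  0.5  -1.  ] Fuw [-2.07  0.59] w 0.999 q [-0.29  0.24  2.1   0.    0.8  -1.91]
```

Emit:
move_arm --pt "-2 0 0 0 100" --pt "-4 0 0 0 100" --pt "-6 0 0 0 100" --pt "-8 0 0 0 100" --pt "-10 0 0 0 100" --pt "-12 0 0 0 100"

```text
time: 6.0
tool_pos: [0.5228, -0.127, 0.0045]
tcp_rot: [0.067, -3.14, -0.0]
wrist_force: [-5.7, -0.3, 1.2]
width: 0.995
```

Emit:
move_arm --pt "-1 0 0 0 100" --pt "-2 0 0 0 100" --pt "-3 0 0 0 100"

```text
time: 6.3
tool_pos: [0.5257, -0.1269, 0.0045]
tcp_rot: [0.067, -3.14, -0.0]
wrist_force: [-5.7, -0.7, 2.8]
width: 0.997
```

Emit:
move_arm --pt "-1 0 0 0 100" --pt "-2 0 0 0 100"

```text
time: 6.5
tool_pos: [0.5277, -0.1268, 0.0045]
tcp_rot: [0.067, -3.14, -0.0]
wrist_force: [-4.8, -0.0, 1.3]
width: 1.003
```

Emit:
move_arm --pt "-1 0 0 0 100" --pt "-2 0 0 0 100"

```text
time: 6.7
tool_pos: [0.5297, -0.1267, 0.0045]
tcp_rot: [0.067, -3.14, -0.0]
wrist_force: [-6.5, 0.4, 3.1]
width: 0.995
```

Run:
```python
from seg import *
from plan import *
st()
c=cam('scene');save('scene3',cv2.resize(c['pixels'][200:280,190:340],None,fx=5,fy=5,interpolation=cv2.INTER_CUBIC)); st()
```

```text
t 6.7 pos [ 529.7  -126.73    4.5 ] uw [ 524.18 -147.89] toolx [-0.999 -0.042  0.001] tooly [-0.042  0.999  0.   ] z [-0.001  0.   ] F [-6.53  0.37  3.11] Fuw [-6.51  0.64] w 0.995 q [-0.28  0.27  2.07 -0.    0.81 -1.89]
t 6.75 pos [ 530.01 -126.73    4.52] uw [ 524.5 -147.9] toolx [-0.999 -0.042  0.   ] tooly [-0.042  0.999 -0.   ] z [-0. -0.] F [-5.09 -0.12  1.17] Fuw [-5.09  0.09] w 1.001 q [-0.28  0.27  2.06 -0.    0.81 -1.89]
```

View pics/scene3.png

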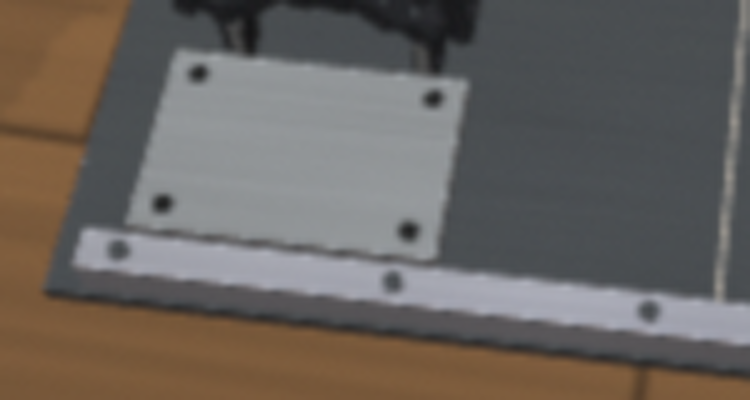

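The plate's far edge is a few mm from the fence, and free drag reads about 5.7 N, so the seating target is about 14 N total. Creeping in now.

Emit:
move_arm --pt "-1 0 0 0 100" --pt "-2 0 0 0 100" --pt "-3 0 0 0 100"

```text
time: 7.05
tool_pos: [0.5327, -0.1266, 0.0045]
tcp_rot: [0.067, -3.14, -0.0]
wrist_force: [-5.4, -0.4, 2.2]
width: 0.999
```

Emit:
move_arm --pt "-0.5 0 0 0 100" --pt "-1 0 0 0 100"

```text
time: 7.25
tool_pos: [0.5337, -0.1266, 0.0045]
tcp_rot: [0.067, -3.14, 0.0]
wrist_force: [-7.2, -0.2, 3.3]
width: 0.999
```

Emit:
move_arm --pt "-0.5 0 0 0 100"

```text
time: 7.35
tool_pos: [0.5342, -0.1266, 0.0045]
tcp_rot: [0.067, -3.14, -0.0]
wrist_force: [-4.7, -0.0, 3.3]
width: 1.0
```

Emit:
move_arm --pt "-0.5 0 0 0 100"

```text
time: 7.45
tool_pos: [0.5347, -0.1265, 0.0045]
tcp_rot: [0.067, -3.14, -0.0]
wrist_force: [-5.9, -1.3, 2.5]
width: 0.997
```

Emit:
move_arm --pt "-0.5 0 0 0 100"

```text
time: 7.55
tool_pos: [0.5352, -0.1265, 0.0045]
tcp_rot: [0.067, -3.14, 0.0]
wrist_force: [-5.6, -0.3, 2.6]
width: 0.999
```

Emit:
move_arm --pt "-0.5 0 0 0 100"

```text
time: 7.65
tool_pos: [0.5357, -0.1265, 0.0045]
tcp_rot: [0.067, -3.14, -0.0]
wrist_force: [-5.8, 0.6, 1.6]
width: 0.997
```

Emit:
move_arm --pt "-0.5 0 0 0 100"

```text
time: 7.75
tool_pos: [0.5362, -0.1265, 0.0045]
tcp_rot: [0.067, -3.14, -0.0]
wrist_force: [-5.8, -0.7, 2.9]
width: 1.002
```

Emit:
move_arm --pt "-0.5 0 0 0 100"

```text
time: 7.85
tool_pos: [0.5367, -0.1264, 0.0045]
tcp_rot: [0.067, -3.14, -0.0]
wrist_force: [-5.7, 0.2, 3.0]
width: 1.001
```

Emit:
move_arm --pt "-0.5 0 0 0 100"

```text
time: 7.95
tool_pos: [0.5372, -0.1264, 0.0045]
tcp_rot: [0.067, -3.14, -0.0]
wrist_force: [-5.4, -0.2, 3.2]
width: 0.999
```

Emit:
move_arm --pt "-0.4 0 0 0 100"

```text
time: 8.05
tool_pos: [0.5376, -0.1264, 0.0045]
tcp_rot: [0.067, -3.14, 0.0]
wrist_force: [-5.8, -0.3, 2.5]
width: 1.001
```

Run:
```python
from plan import *
st()
c=cam('scene');save('scene4',cv2.resize(c['pixels'][200:280,190:340],None,fx=5,fy=5,interpolation=cv2.INTER_CUBIC)); st()
```

```text
t 8.05 pos [ 537.62 -126.42    4.51] uw [ 532.11 -147.89] toolx [-0.999 -0.043  0.001] tooly [-0.043  0.999  0.   ] z [-0.001 -0.   ] F [-5.82 -0.27  2.46] Fuw [-5.82 -0.03] w 1.001 q [-0.28  0.28  2.05 -0.    0.81 -1.89]
t 8.1 pos [ 537.74 -126.4     4.52] uw [ 532.23 -147.88] toolx [-0.999 -0.042  0.001] tooly [-0.042  0.999  0.   ] z [-0.001 -0.   ] F [-6.08 -0.28  1.68] Fuw [-6.09 -0.04] w 0.996 q [-0.28  0.28  2.05 -0.    0.81 -1.89]
```

View pics/scene4.png

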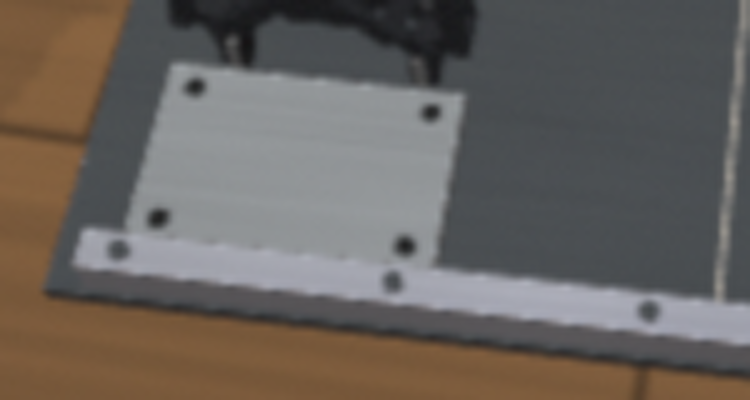

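The plate edge now disappears behind the fence top at row ~265 of the crop; contact is close.

Emit:
move_arm --pt "-0.4 0 0 0 100"

```text
time: 8.2
tool_pos: [0.5378, -0.1264, 0.0045]
tcp_rot: [0.067, -3.14, -0.0]
wrist_force: [-6.3, -0.9, 4.5]
width: 1.0
```

Emit:
move_arm --pt "-0.4 0 0 0 100"

```text
time: 8.3
tool_pos: [0.5381, -0.1263, 0.0045]
tcp_rot: [0.067, -3.139, -0.0]
wrist_force: [-6.6, -1.3, 4.5]
width: 1.002
```

Emit:
move_arm --pt "-0.4 0 0 0 100"

```text
time: 8.4
tool_pos: [0.5381, -0.1264, 0.0045]
tcp_rot: [0.067, -3.138, -0.0]
wrist_force: [-8.8, -0.9, 5.7]
width: 0.999
```

Emit:
move_arm --pt "-0.4 0 0 0 100"

```text
time: 8.5
tool_pos: [0.5381, -0.1263, 0.0045]
tcp_rot: [0.067, -3.138, -0.0]
wrist_force: [-10.3, -1.4, 6.9]
width: 0.998
```

Emit:
move_arm --pt "-0.4 0 0 0 100"

```text
time: 8.6
tool_pos: [0.5381, -0.1264, 0.0045]
tcp_rot: [0.067, -3.137, -0.0]
wrist_force: [-11.3, -1.7, 7.4]
width: 1.001
```

Emit:
move_arm --pt "-0.4 0 0 0 100"

```text
time: 8.7
tool_pos: [0.5381, -0.1263, 0.0045]
tcp_rot: [0.067, -3.136, -0.001]
wrist_force: [-12.7, -1.4, 8.9]
width: 0.998
```

Contact at TCP x≈538.1. Force is rising about 3.3 N per mm commanded. Going up to about 14 N and holding.

Emit:
move_arm --pt "-0.3 0 0 0 100" --pt "-0.5 0 0 0 100"

```text
time: 8.9
tool_pos: [0.5381, -0.1263, 0.0045]
tcp_rot: [0.067, -3.135, -0.001]
wrist_force: [-13.8, -1.4, 9.7]
width: 1.0
```

Emit:
move_arm --pt "0 0 0 0 100" --pt "0 0 0 0 100" --pt "0 0 0 0 100"

```text
time: 9.2
tool_pos: [0.5381, -0.1264, 0.0045]
tcp_rot: [0.067, -3.135, -0.001]
wrist_force: [-13.3, -0.7, 10.4]
width: 0.998
```

Emit:
move_arm --pt "0 0 0 0 100" --pt "0 0 0 0 100" --pt "0 0 0 0 100" --pt "0 0 0 0 100" --pt "0 0 0 0 100" --pt "0 0 0 0 100"

```text
time: 9.8
tool_pos: [0.5381, -0.1263, 0.0045]
tcp_rot: [0.067, -3.135, -0.001]
wrist_force: [-12.5, -1.8, 10.4]
width: 1.002
```

Emit:
move_arm --pt "0 0 0 0 100" --pt "0 0 0 0 100" --pt "0 0 0 0 100" --pt "0 0 0 0 100" --pt "0 0 0 0 100"

```text
time: 10.3
tool_pos: [0.5381, -0.1263, 0.0045]
tcp_rot: [0.067, -3.135, -0.001]
wrist_force: [-13.2, -2.0, 10.2]
width: 0.999
```

Emit:
move_arm --pt "-0.2 0 0 0 100" --pt "-0.4 0 0 0 100"

```text
time: 10.5
tool_pos: [0.5381, -0.1263, 0.0045]
tcp_rot: [0.067, -3.134, -0.001]
wrist_force: [-13.7, -1.8, 11.3]
width: 1.002
```

Emit:
move_arm --pt "0 0 0 0 100" --pt "0 0 0 0 100" --pt "0 0 0 0 100" --pt "0 0 0 0 100"

```text
time: 10.9
tool_pos: [0.5381, -0.1263, 0.0044]
tcp_rot: [0.067, -3.134, -0.001]
wrist_force: [-13.4, -1.1, 11.2]
width: 0.998
```

Emit:
move_arm --pt "0 0 0 0 100" --pt "0 0 0 0 100" --pt "0 0 0 0 100" --pt "0 0 0 0 100" --pt "0 0 0 0 100" --pt "0 0 0 0 100"

```text
time: 11.5
tool_pos: [0.5381, -0.1263, 0.0044]
tcp_rot: [0.067, -3.134, -0.001]
wrist_force: [-14.6, -1.7, 10.8]
width: 1.0
```

Emit:
move_arm --pt "0 0 0 0 100" --pt "0 0 0 0 100" --pt "0 0 0 0 100"

```text
time: 11.8
tool_pos: [0.5381, -0.1263, 0.0045]
tcp_rot: [0.067, -3.134, -0.001]
wrist_force: [-13.9, -0.8, 10.4]
width: 1.002
```

The downward share (~10 N) adds plate drag. I'll ease z a little so the horizontal push really reaches the fence.

Emit:
move_arm --pt "0 0 -0.3 0 100" --pt "0 0 -0.6 0 100"

```text
time: 12.0
tool_pos: [0.5381, -0.1262, 0.0045]
tcp_rot: [0.066, -3.135, -0.001]
wrist_force: [-11.5, -1.0, 5.0]
width: 0.997
```

Emit:
move_arm --pt "0 0 -0.4 0 100" --pt "0 0 -0.6 0 100"

```text
time: 12.2
tool_pos: [0.5382, -0.1261, 0.0046]
tcp_rot: [0.066, -3.135, -0.001]
wrist_force: [-9.4, -1.5, 1.6]
width: 0.999
```

Emit:
move_arm --pt "0 0 -0.4 0 100" --pt "0 0 -0.6 0 100"

```text
time: 12.4
tool_pos: [0.5382, -0.1261, 0.0047]
tcp_rot: [0.065, -3.135, -0.002]
wrist_force: [-8.7, -1.8, -1.6]
width: 0.999
```

Emit:
move_arm --pt "-0.4 0 0 0 100" --pt "-0.8 0 0 0 100" --pt "-1.2 0 0 0 100"

```text
time: 12.7
tool_pos: [0.5382, -0.1261, 0.0046]
tcp_rot: [0.066, -3.132, -0.002]
wrist_force: [-12.7, -3.9, 4.4]
width: 0.999
```

Emit:
move_arm --pt "-0.2 0 0 0 100" --pt "-0.4 0 0 0 100"

```text
time: 12.9
tool_pos: [0.5382, -0.126, 0.0047]
tcp_rot: [0.066, -3.132, -0.002]
wrist_force: [-13.5, -3.3, 4.4]
width: 1.004
```

Emit:
move_arm --pt "0 0 0 0 100"

```text
time: 13.0
tool_pos: [0.5381, -0.126, 0.0046]
tcp_rot: [0.066, -3.132, -0.002]
wrist_force: [-13.3, -2.9, 3.4]
width: 0.999
```

Emit:
move_arm --pt "-0.1 0 0 0 100" --pt "-0.1 0 0 0 100" --pt "-0.1 0 0 0 100" --pt "-0.1 0 0 0 100" --pt "-0.1 0 0 0 100" --pt "-0.1 0 0 0 100"

```text
time: 13.6
tool_pos: [0.5382, -0.126, 0.0047]
tcp_rot: [0.066, -3.132, -0.002]
wrist_force: [-13.9, -3.3, 4.0]
width: 0.998
```

Emit:
move_arm --pt "0 0 0 0 100" --pt "0 0 0 0 100" --pt "0 0 0 0 100" --pt "0 0 0 0 100" --pt "0 0 0 0 100" --pt "0 0 0 0 100" --pt "0 0 0 0 100"

```text
time: 14.3
tool_pos: [0.5381, -0.126, 0.0047]
tcp_rot: [0.066, -3.131, -0.002]
wrist_force: [-13.0, -3.3, 5.1]
width: 0.998
```

Run:
```python
from plan import *
st()
c=cam('scene');np.savez('scene5.npz',**c);save('scene5',cv2.resize(c['pixels'][200:280,190:340],None,fx=5,fy=5,interpolation=cv2.INTER_CUBIC)); st()
```

```text
t 14.3 pos [ 538.14 -126.04    4.66] uw [ 532.65 -147.53] toolx [-0.999 -0.042  0.009] tooly [-0.042  0.999  0.002] z [-0.009  0.001] F [-12.99  -3.26   5.08] Fuw [-13.11  -2.73] w 0.998 q [-0.27  0.29  2.04 -0.    0.82 -1.89]
t 14.35 pos [ 538.17 -126.05    4.68] uw [ 532.68 -147.55] toolx [-0.999 -0.042  0.009] tooly [-0.042  0.999  0.001] z [-0.009  0.001] F [-14.29  -2.96   3.03] Fuw [-14.4   -2.38] w 1.0 q [-0.27  0.29  2.04 -0.    0.82 -1.89]
```

View pics/scene5.png

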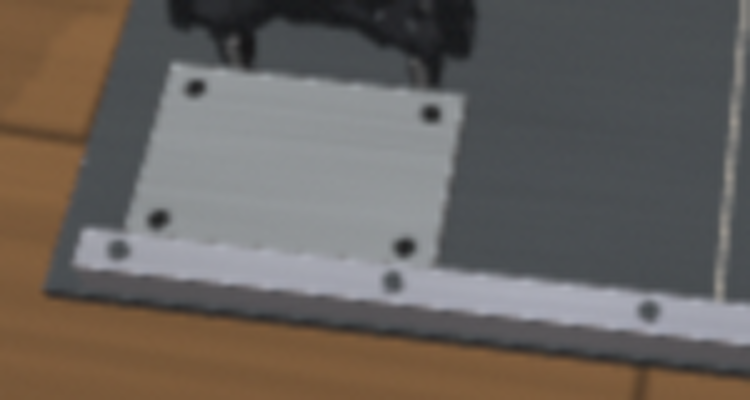

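The press was held for over 1 s at about 13.6 N total (about 8 N above drag); the crop shows the plate parallel and flush behind the fence top. Next I'll back off, rise and turn 90°.

Emit:
move_arm --pt "3 0 0 0 100" --pt "12 0 0 0 100" --pt "30 0 0 0 100" --pt "30 0 -50 0 100" --pt "30 0 -100 0 100" --pt "30 -20 -110 8 60" --pt "30 -40 -110 16 50" --pt "10 -60 -110 25 50" --pt "-10 -80 -110 34 50" --pt "-30 -110 -110 42 50" --pt "-55 -115 -110 50 50" --pt "-55 -115 -110 58 50" --pt "-55 -115 -110 66 50" --pt "-55 -115 -110 74 50" --pt "-55 -115 -110 82 50" --pt "-55 -115 -110 90 50" --pt "-55 -115 -110 90 50" --pt "-55 -115 -110 90 50"

```text
time: 16.15
tool_pos: [0.6037, -0.239, 0.1169]
tcp_rot: [2.168, 2.27, 0.002]
wrist_force: [0.2, 0.1, 0.1]
width: 0.498
```

Run:
```python
from plan import *
st()
for n in ['wrist','scene','top']:
    c=cam(n);np.savez(n+'6.npz',**c);save(n+'6',c['pixels'])
st()
```

```text
t 16.15 pos [ 603.72 -239.    116.88] uw [ 593.64 -263.03] toolx [-0.046  0.999 -0.001] tooly [0.999 0.046 0.002] z [ 0.002 -0.001] F [0.17 0.13 0.11] Fuw [0.17 0.12] w 0.498 q [-0.42  0.3   1.77  0.    1.06 -0.46]
t 16.3 pos [ 603.16 -238.81  116.38] uw [ 593.1  -262.82] toolx [-0.044  0.999 -0.   ] tooly [0.999 0.044 0.001] z [ 0.001 -0.   ] F [0.14 0.6  0.44] Fuw [0.17 0.6 ] w 0.496 q [-0.42  0.3   1.77  0.    1.06 -0.46]
```

View pics/wrist6.png

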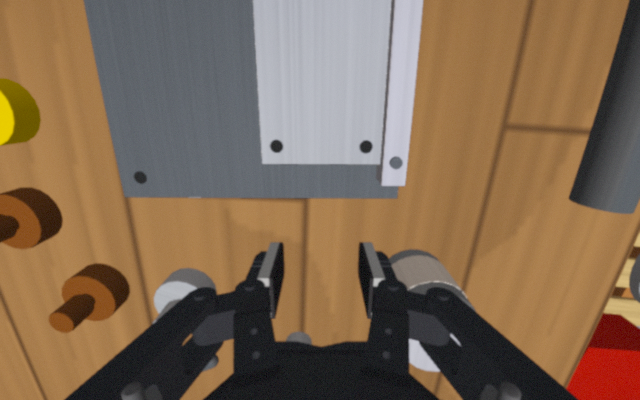

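View pics/scene6.png

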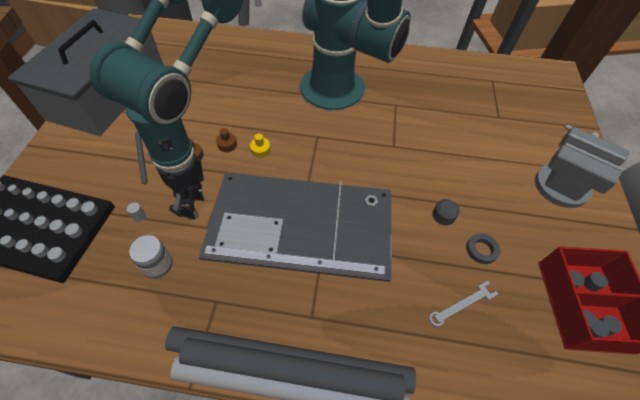

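View pics/top6.png

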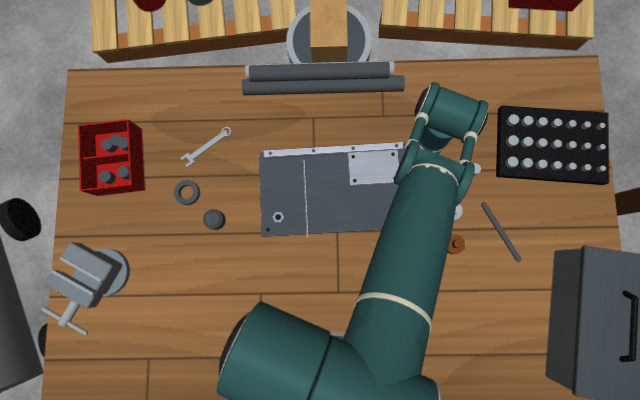

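Wrist view: trailing edge of the plate at row ~163 (cols 262–380), fence at cols 385–405. Scene and top views show the plate along the fence, its leading edge at top col ~348 and the line at ~306. Next I'll measure the remaining distance.

```bash
cat > edge.py <<'E'
from seg import *
from plan import *
def prof(c,u,ws,z):
    """gray profile along w at fixture u, plane z(mm)"""
    P=np.c_[np.array([W(u,w) for w in ws]),np.full(len(ws),z)]/1000
    q=proj(c,P).astype(np.float32)
    g=cv2.cvtColor(c['pixels'],cv2.COLOR_RGB2GRAY)
    return cv2.remap(g,q[:,0].reshape(1,-1),q[:,1].reshape(1,-1),cv2.INTER_LINEAR)[0].astype(float)
def edgew(c,us,lo,hi,z,sign):
    o=[]
    ws=np.arange(lo,hi,.25)
    for u in us:
        p=cv2.GaussianBlur(prof(c,u,ws,z).reshape(1,-1),(0,0),3).ravel(); d=np.gradient(p)*sign; k=d.argmax()
        sl=slice(max(k-8,0),k+9); wt=np.clip(d[sl],0,None); o.append((ws[sl]*wt).sum()/wt.sum())
    return np.array(o)
def linew(c,us,lo,hi):
    o=[]; ws=np.arange(lo,hi,.25)
    for u in us:
        p=prof(c,u,ws,12); p=np.clip(p-np.median(p)-15,0,None); o.append((ws*p).sum()/p.sum() if p.sum()>0 else np.nan)
    return np.array(o)
E
python3 - <<'E'
from edge import *
us=[560,580,600,620]
for n in ['top','scene']:
    c=dict(np.load(n+'6.npz'))
    print(n,'lead',edgew(c,us,-100,-50,28,-1).round(1),'line',linew(c,us,40,75).round(1), 'near edge u?')
c=dict(np.load('wrist6.npz')); print('wrist trail',edgew(c,us,-250,-200,28,1).round(1))
c=dict(np.load('scene6.npz')); print('scene trail',edgew(c,us[:3],-250,-200,28,1).round(1))
plan([(588,-258,110,90),(588,-258,14,90)])
E
```

```text
top lead [-77.8 -79.2 -77.7 -78.7] line [57.5 58.8 58.6 57.5] near edge u?
scene lead [-77.4 -77.4 -76.9 -77.7] line [58.1 58.4 58.7 58. ] near edge u?
wrist trail [-211.  -229.5 -229.4 -229.5]
scene trail [-227.3 -227.3 -227.2]
[ 4.8 -5.1  6.4] turn 0.24 q6 -0.46
[  4.9  -5.2 102.4] turn 0.24 q6 -0.46
```

Emit:
move_arm --pt "4 -5 40 0 50" --pt "4 -5 75 0 50" --pt "4 -5 90 0 50" --pt "4 -5 97 0 50" --pt "4 -5 102 0 50" --pt "4 -5 102 0 50"

```text
time: 16.9
tool_pos: [0.5985, -0.2353, 0.0148]
tcp_rot: [2.173, 2.267, 0.001]
wrist_force: [-1.3, 0.3, 0.4]
width: 0.506
```

Run:
```python
from plan import *
st()
c=cam('scene');save('scene7',cv2.resize(c['pixels'][150:280,120:300],None,fx=4.2,fy=4.2,interpolation=cv2.INTER_CUBIC)); st()
```

```text
t 16.9 pos [ 598.49 -235.34   14.81] uw [ 588.57 -259.17] toolx [-0.043  0.999 -0.001] tooly [0.999 0.043 0.001] z [ 0.001 -0.001] F [-1.27  0.28  0.4 ] Fuw [-1.26  0.33] w 0.506 q [-0.41  0.41  1.84 -0.    0.89 -0.46]
t 16.95 pos [ 598.83 -235.48   15.4 ] uw [ 588.9  -259.32] toolx [-0.043  0.999 -0.001] tooly [0.999 0.043 0.002] z [ 0.002 -0.001] F [-0.04 -0.1   0.02] Fuw [-0.04 -0.1 ] w 0.497 q [-0.41  0.41  1.84 -0.    0.89 -0.46]
```

View pics/scene7.png

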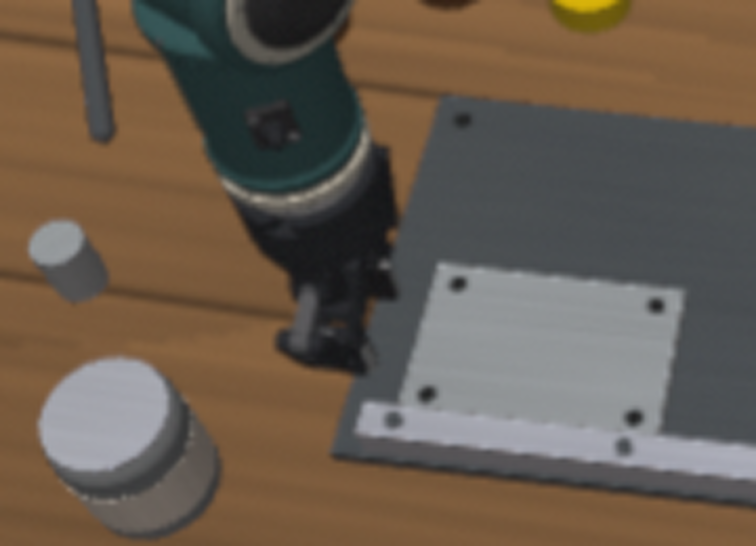

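Fingers are behind the trailing edge at scene crop (370,350), clear of the fence and tin. Pushing along the fence, stopping well short of the line.

Emit:
move_arm --pt "5 0 2 0 50" --pt "11 0 2 0 50" --pt "16 0 2 0 50" --pt "20 0 2 0 50" --pt "24 0 2 0 50" --pt "29 0.1 2 0 50" --pt "34 0.2 2 0 50" --pt "39 0.2 2 0 50" --pt "44 0.3 2 0 50" --pt "49 0.3 2 0 50" --pt "54 0.4 2 0 50" --pt "59 0.4 2 0 50" --pt "64 0.5 2 0 50" --pt "69 0.5 2 0 50" --pt "74 0.5 2 0 50" --pt "78 0.6 2 0 50" --pt "81 0.6 2 0 50" --pt "84 0.6 2 0 50" --pt "86 0.6 2 0 50" --pt "88 0.6 2 0 50"

```text
time: 18.95
tool_pos: [0.5944, -0.1482, 0.0125]
tcp_rot: [2.172, 2.268, -0.002]
wrist_force: [-0.6, -6.4, 1.2]
width: 0.498
```

Run:
```python
from edge import *
st()
c=cam('scene');save('scene8',cv2.resize(c['pixels'][150:280,180:380],None,fx=3.9,fy=3.9,interpolation=cv2.INTER_CUBIC)); us=[560,580,600,620]
print('lead',edgew(c,us,-30,40,28,-1).round(1),'line',linew(c,us,45,75).round(1))
c=cam('wrist'); save('wrist8',c['pixels']); print('lead',edgew(c,us,-30,40,28,-1).round(1),'line',linew(c,us,45,75).round(1))
c=cam('top');print('lead',edgew(c,us,-30,40,28,-1).round(1),'line',linew(c,us,45,75).round(1))
st()
```

```text
t 18.95 pos [ 594.39 -148.18   12.53] uw [ 587.96 -171.91] toolx [-0.043  0.999 -0.002] tooly [ 0.999  0.043 -0.   ] z [-0.    -0.002] F [-0.57 -6.37  1.24] Fuw [-0.82 -6.34] w 0.498 q [-0.28  0.37  1.91 -0.    0.86 -0.33]
lead [-10.4 -10.3 -10.3 -10.3] line [58.1 58.4 58.7 58. ]
lead [nan nan nan nan] line [nan nan nan nan]
lead [-11.7 -10.  -11.1  -9.6] line [57.5 58.8 58.6 57.5]
t 19.1 pos [ 594.35 -147.87   12.5 ] uw [ 587.94 -171.6 ] toolx [-0.043  0.999 -0.002] tooly [ 0.999  0.043 -0.   ] z [-0.    -0.002] F [-2.69 -5.4   1.92] Fuw [-2.91 -5.29] w 0.501 q [-0.28  0.37  1.91 -0.    0.86 -0.33]edge.py:14: RuntimeWarning: invalid value encountered in scalar divide
  sl=slice(max(k-8,0),k+9); wt=np.clip(d[sl],0,None); o.append((ws[sl]*wt).sum()/wt.sum())
```

View pics/scene8.png

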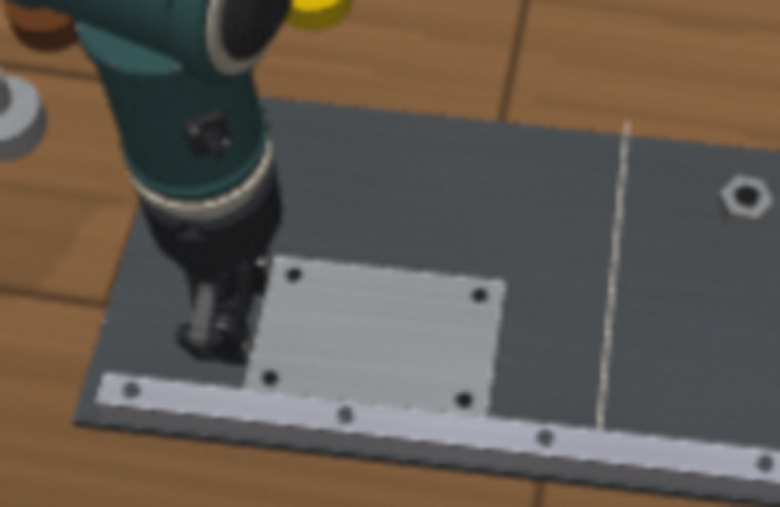

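View pics/wrist8.png

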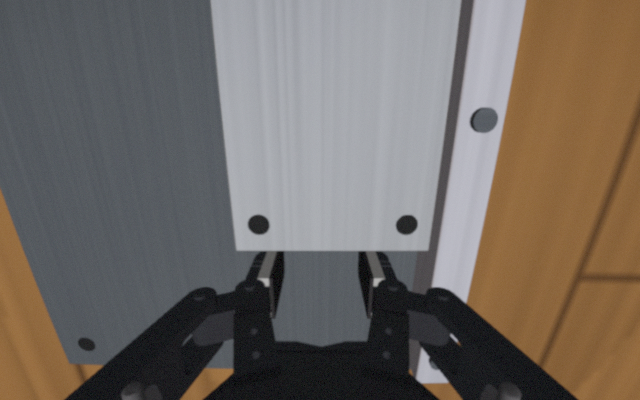

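Run:
```python
from edge import *
c=cam('wrist'); np.savez('wrist8.npz',**c); g=cv2.cvtColor(c['pixels'],cv2.COLOR_RGB2GRAY)
for r in [60,100,150,200,235]:
    p=cv2.GaussianBlur(g[r:r+1].astype(float),(0,0),1).ravel(); d=np.gradient(p)
    a=400+d[400:480].argmin(); b=a+d[a:a+40].argmax()
    print(r,a,b,'plate far u@28',uw(ray(c,[(a,r)],.028)*1000).round(1),'fence top near u@38',uw(ray(c,[(b,r)],.038)*1000).round(1))
```

```text
60 454 465 plate far u@28 [[643.5 -71.9]] fence top near u@38 [[643.5 -73.2]]
100 449 460 plate far u@28 [[643.6 -87.9]] fence top near u@38 [[643.7 -88. ]]
150 442 452 plate far u@28 [[ 643.5 -109.8]] fence top near u@38 [[ 643.4 -108.2]]
200 435 445 plate far u@28 [[ 643.5 -134.2]] fence top near u@38 [[ 643.6 -130.7]]
235 430 439 plate far u@28 [[ 643.5 -153.1]] fence top near u@38 [[ 643.4 -148.2]]
```

Emit:
move_arm --pt "4 0.1 0 0 50" --pt "9 0.1 0 0 50" --pt "14 0.1 0 0 50" --pt "19 0.1 0 0 50" --pt "24 0.1 0 0 50" --pt "29 0.1 0 0 50" --pt "34 0.1 0 0 50" --pt "39 0.1 0 0 50" --pt "43 0.1 0 0 50" --pt "47 0.1 0 0 50" --pt "50 0.1 0 0 50" --pt "53 0.1 0 0 50" --pt "55 0.1 0 0 50" --pt "57 0.1 0 0 50" --pt "58 0.1 0 0 50"

```text
time: 20.65
tool_pos: [0.592, -0.0901, 0.0125]
tcp_rot: [2.172, 2.268, -0.002]
wrist_force: [-1.2, -6.9, 1.7]
width: 0.504
```

Run:
```python
from edge import *
st()
c=cam('scene');save('scene9',cv2.resize(c['pixels'][150:280,180:380],None,fx=3.9,fy=3.9,interpolation=cv2.INTER_CUBIC)); us=[560,580,600,620]
print('lead',edgew(c,us,35,55,28,-1).round(1),'line',linew(c,us,54,75).round(1))
c=cam('top');print('lead',edgew(c,us,30,54,28,-1).round(1),'line',linew(c,us,54,75).round(1))
st()
```

```text
t 20.65 pos [592.04 -90.08  12.53] uw [ 587.95 -113.77] toolx [-0.043  0.999 -0.002] tooly [ 0.999  0.043 -0.   ] z [-0.    -0.002] F [-1.23 -6.92  1.7 ] Fuw [-1.51 -6.87] w 0.504 q [-0.19  0.34  1.94 -0.    0.85 -0.23]
lead [47.6 48.4 47.6 48.1] line [58.1 58.4 58.7 58. ]
lead [48.  47.6 46.4 48.3] line [57.5 58.8 58.6 57.5]
t 20.75 pos [592.01 -89.99  12.51] uw [ 587.93 -113.67] toolx [-0.043  0.999 -0.002] tooly [ 0.999  0.043 -0.   ] z [-0.    -0.002] F [-1.06 -4.96  2.29] Fuw [-1.26 -4.91] w 0.499 q [-0.19  0.34  1.94 -0.    0.85 -0.23]
```

View pics/scene9.png

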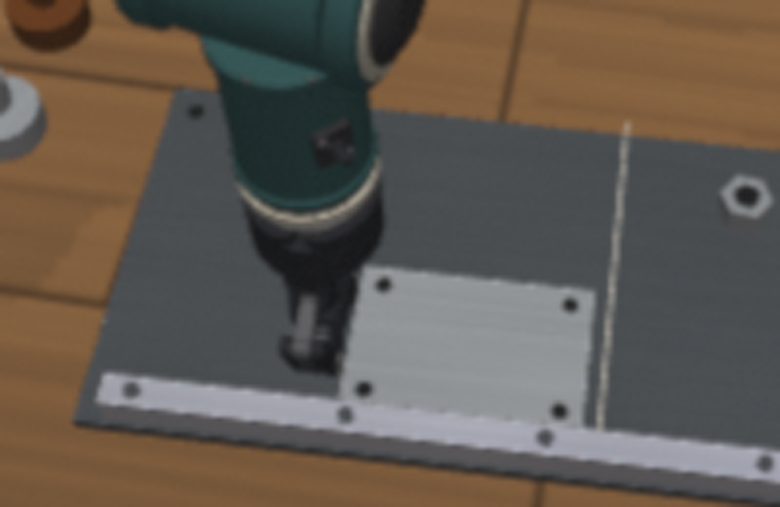

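The wrist check puts plate edge and fence face both at u≈643.5, so it is flush, and the leading edge is about 10.5 mm short of the line. Creeping on.

Emit:
move_arm --pt "1.5 0.1 0 0 50" --pt "3 0.1 0 0 50" --pt "4.5 0.1 0 0 50" --pt "6 0.1 0 0 50" --pt "7 0.1 0 0 50" --pt "7 0.1 0 0 50"

```text
time: 21.35
tool_pos: [0.5918, -0.0831, 0.0125]
tcp_rot: [2.173, 2.268, -0.002]
wrist_force: [-2.0, -5.4, 2.1]
width: 0.5
```

Run:
```python
from edge import *
st()
us=np.arange(556,636,8)
for n in ['scene','scene','top']:
    c=cam(n); np.savez(n+'10.npz',**c); us2=[560,580,600,620]
    print(n,'trail',edgew(c,[600,610,620],-115,-75,28,1).round(2),'line below plate',np.nanmean(linew(c,np.arange(420,530,3),48,68)).round(2))
    p=np.mean([prof(c,u,np.arange(46,66,1.),28) for u in us],0); print(p.round(0))
c=dict(np.load('scene10.npz'));save('scene10',cv2.resize(c['pixels'][200:270,270:370],None,fx=7,fy=7,interpolation=cv2.INTER_CUBIC))
st()
```

```text
t 21.35 pos [591.75 -83.1   12.5 ] uw [ 587.94 -106.78] toolx [-0.043  0.999 -0.002] tooly [ 0.999  0.043 -0.   ] z [-0.    -0.002] F [-2.   -5.41  2.14] Fuw [-2.22 -5.33] w 0.5 q [-0.18  0.34  1.95 -0.    0.85 -0.22]
scene trail [-96.06 -96.23 -96.48] line below plate 58.49
[144. 146. 148. 148. 148. 147. 145. 138. 131. 128. 129. 130. 126. 120.
 109.  96.  86.  81.  78.  77.]
scene trail [-96.05 -96.21 -96.48] line below plate 58.5
[144. 146. 148. 148. 148. 147. 144. 138. 131. 128. 129. 130. 126. 120.
 109.  96.  86.  80.  78.  77.]
top trail [ -95.33 -105.31  -82.44] line below plate 58.05
[162. 165. 166. 167. 168. 167. 164. 157. 149. 147. 147. 143. 131. 118.
 106.  97.  89.  85.  83.  83.]
t 21.5 pos [591.78 -83.12  12.54] uw [ 587.97 -106.8 ] toolx [-0.043  0.999 -0.002] tooly [ 0.999  0.043 -0.   ] z [-0.    -0.002] F [-2.16 -6.8   1.94] Fuw [-2.43 -6.71] w 0.498 q [-0.18  0.34  1.95 -0.    0.85 -0.22]
```

View pics/scene10.png

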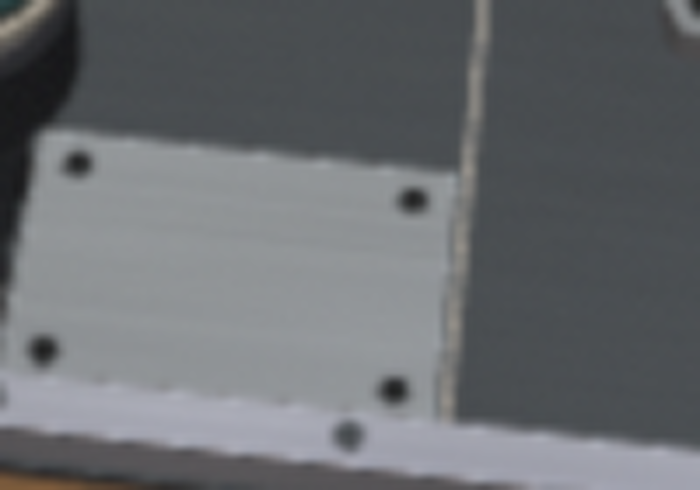

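Emit:
move_arm --pt "1 0 0 0 50" --pt "2 0 0 0 50" --pt "2.8 0 0 0 50" --pt "2.8 0 0 0 50"

```text
time: 21.9
tool_pos: [0.5916, -0.0804, 0.0125]
tcp_rot: [2.173, 2.268, -0.002]
wrist_force: [-2.0, -6.6, 1.5]
width: 0.5
```

Run:
```python
from edge import *
st()
c=cam('scene'); np.savez('scene11.npz',**c);save('scene11',cv2.resize(c['pixels'][205:260,300:360],None,fx=10,fy=10,interpolation=cv2.INTER_CUBIC))
c2=cam('top'); save('top11',cv2.resize(c2['pixels'][145:195,280:340],None,fx=10,fy=10,interpolation=cv2.INTER_CUBIC))
# projected positions of lead candidates vs line in both images at u=590
for n,k in [('s',c),('t',c2)]:
    for lead in [57,57.5,58,58.5]:
        print(n,lead,proj(k,np.r_[W(590,lead),28]/1000).round(2),end=' ')
    print('line 58.3',proj(k,np.r_[W(590,58.3),12]/1000).round(2))
```

```text
t 21.9 pos [591.62 -80.39  12.52] uw [ 587.92 -104.07] toolx [-0.043  0.999 -0.002] tooly [ 0.999  0.043 -0.   ] z [-0.    -0.002] F [-1.96 -6.64  1.47] Fuw [-2.22 -6.55] w 0.5 q [-0.18  0.34  1.95 -0.    0.85 -0.22]
s 57 [[334.47 240.86]] s 57.5 [[334.67 240.89]] s 58 [[334.88 240.91]] s 58.5 [[335.08 240.93]] line 58.3 [[334.54 243.92]]
t 57 [[304.12 172.52]] t 57.5 [[303.96 172.53]] t 58 [[303.79 172.54]] t 58.5 [[303.63 172.55]] line 58.3 [[304.07 173.68]]
```

View pics/scene11.png

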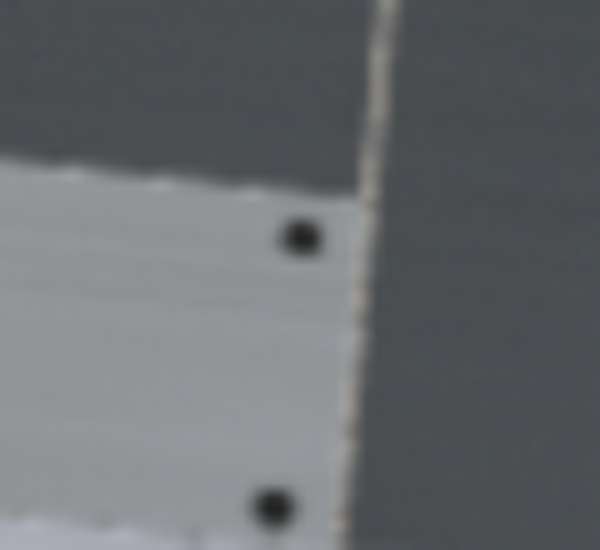

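View pics/top11.png

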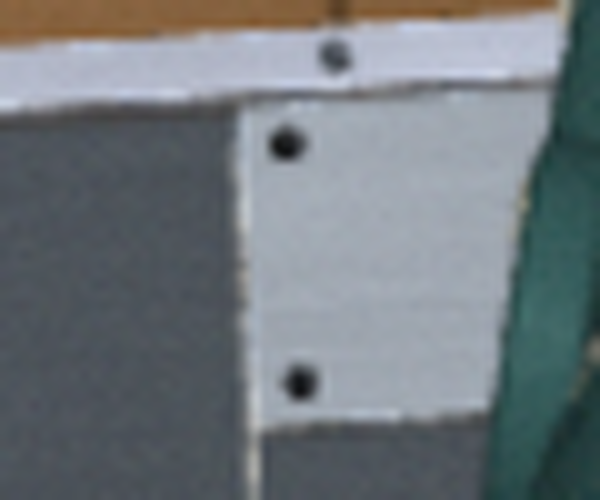

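Both crops show the leading edge just touching the near side of the line (line at scene crop col ~362, still visible as a thin sliver). Last 0.7 mm, then I'll retreat.

Emit:
move_arm --pt "0.4 0 0 0 50" --pt "0.7 0 0 0 50" --pt "0.7 0 0 0 50"

```text
time: 22.3
tool_pos: [0.5916, -0.0798, 0.0125]
tcp_rot: [2.173, 2.268, -0.002]
wrist_force: [-0.9, -6.1, 2.8]
width: 0.501
```

Run:
```python
from edge import *
st()
c=cam('scene'); np.savez('scene12.npz',**c);save('scene12',cv2.resize(c['pixels'][205:260,300:360],None,fx=10,fy=10,interpolation=cv2.INTER_CUBIC))
```

```text
t 22.3 pos [591.57 -79.77  12.49] uw [ 587.89 -103.45] toolx [-0.043  0.999 -0.002] tooly [ 0.999  0.043 -0.   ] z [-0.    -0.002] F [-0.93 -6.08  2.84] Fuw [-1.17 -6.04] w 0.501 q [-0.17  0.34  1.95 -0.    0.85 -0.22]
```

View pics/scene12.png

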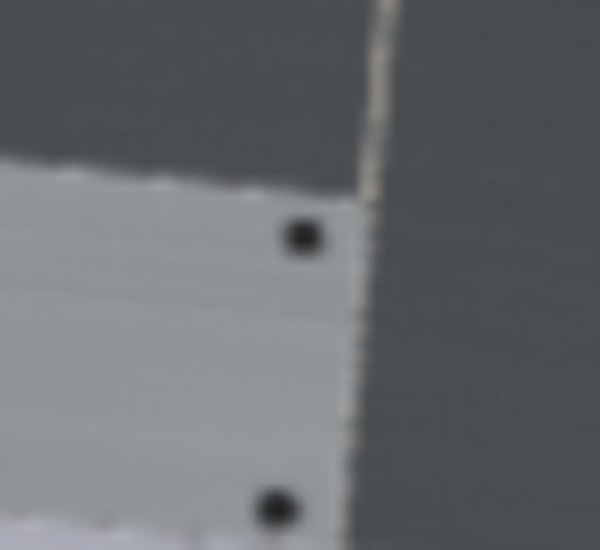

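The leading edge sits within the line's width along its whole length. Backing off and heading to above the weight.

Emit:
move_arm --pt "-3 0 0 0 50" --pt "-12 0 0 0 50" --pt "-30 0 0 0 50" --pt "-30 0 -50 0 50" --pt "-30 0 -100 0 60" --pt "-60 -10 -150 0 60" --pt "-100 -40 -165 0 60" --pt "-150 -60 -165 0 60" --pt "-195 -80 -165 0 60" --pt "-240 -100 -165 0 60" --pt "-270 -137 -165 0 60" --pt "-270 -137 -165 0 60" --pt "-270 -137 -165 0 60" --pt "-270 -137 -165 0 60"

```text
time: 23.75
tool_pos: [0.4665, -0.354, 0.177]
tcp_rot: [-2.175, -2.267, -0.001]
wrist_force: [0.4, 0.1, -0.5]
width: 0.593
```

Run:
```python
from edge import *
st(); plan([(450.4,-372.9,100,90),(450.4,-372.9,30,90)])
for n in ['wrist','scene','top']:
    c=cam(n);np.savez(n+'13.npz',**c);save(n+'13',c['pixels'])
us=[556,570,585,600,615,630]
c=dict(np.load('scene13.npz')); print('scene line off-plate',linew(c,np.arange(430,520,10),45,72).round(1))
save('scene13c',cv2.resize(c['pixels'][185:275,240:360],None,fx=6.4,fy=6.4,interpolation=cv2.INTER_CUBIC))
st()
```

```text
t 23.75 pos [ 466.49 -354.03  176.99] uw [ 451.91 -372.47] toolx [-0.042  0.999  0.001] tooly [0.999 0.042 0.   ] z [0.    0.001] F [ 0.38  0.1  -0.46] Fuw [0.38 0.08] w 0.593 q [-0.69  0.14  1.86  0.    1.15 -0.73]
[-0.5 -1.5 77. ] turn 0.09 q6 -0.73
[ -0.5  -1.6 147. ] turn 0.09 q6 -0.73
scene line off-plate [58.6 58.9 58.1 58.2 58.9 58.8 58.1 58.6 58.8]
t 23.9 pos [ 467.27 -353.02  177.03] uw [ 452.73 -371.49] toolx [-0.044  0.999  0.   ] tooly [0.999 0.044 0.   ] z [0. 0.] F [-0.16  0.44 -0.07] Fuw [-0.14  0.45] w 0.601 q [-0.69  0.14  1.86  0.    1.15 -0.73]
```

View pics/wrist13.png

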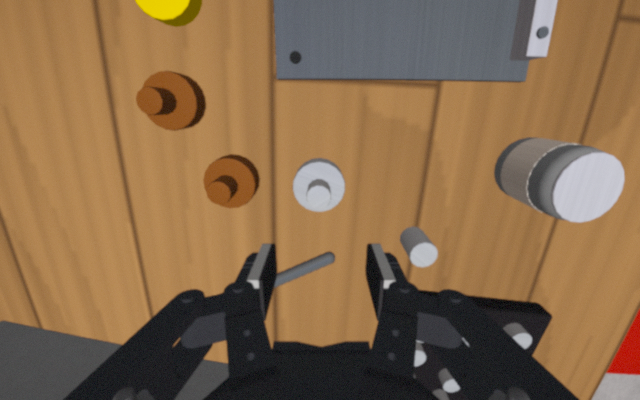

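View pics/scene13c.png

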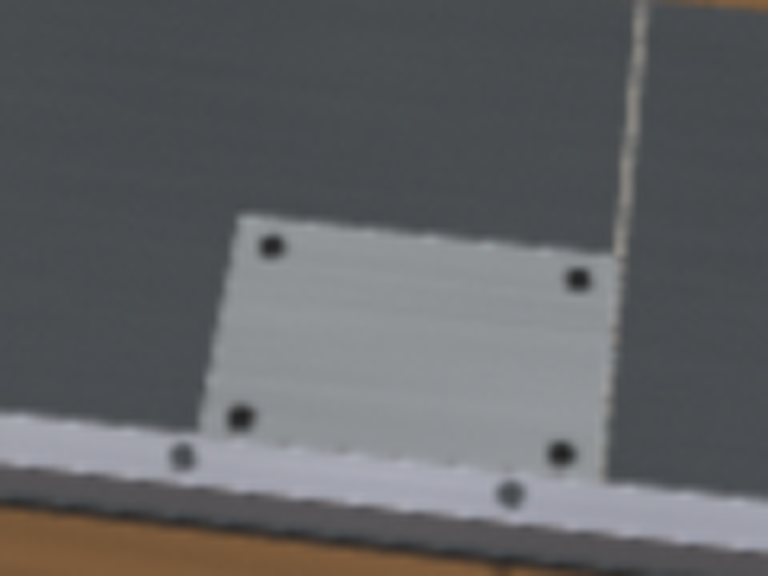

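View pics/top13.png

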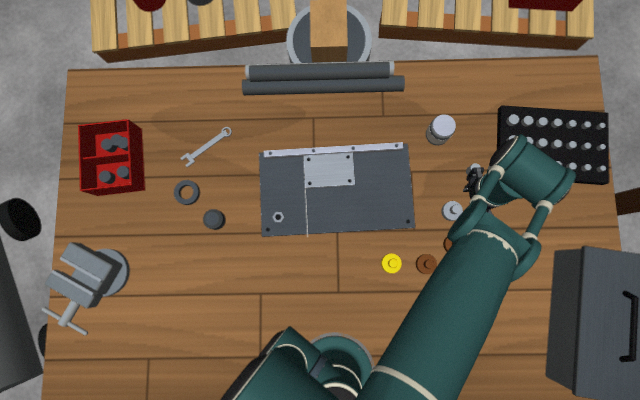

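Wrist view: the steel weight at (318,187), knob top at ~(319,195), brown look-alikes at (230,182) and (168,100). The scene crop shows the plate flush with its edge on the line. Next I'll pin down the knob.

Run:
```python
from edge import *
c=dict(np.load('wrist13.npz'))
save('wk',cv2.resize(c['pixels'][150:220,280:360],None,fx=8,fy=8,interpolation=cv2.INTER_CUBIC))
print('knob?',ray(c,[(319,195)],.06)*1000,'disc',ray(c,[(318,180)],.026)*1000)
hsv=cv2.cvtColor(c['pixels'],cv2.COLOR_RGB2HSV); m=((hsv[...,1]<60)&(hsv[...,2]>110)).astype(np.uint8); m[:150]=0;m[225:]=0;m[:,:285]=0;m[:,352:]=0
cn,_=cv2.findContours(m,cv2.RETR_EXTERNAL,cv2.CHAIN_APPROX_NONE); k=max(cn,key=cv2.contourArea); print(cv2.boundingRect(k),cv2.contourArea(k))
d=c['depth']; ys,xs=np.where(m>0); 
P=[]
for x,y in zip(xs,ys):
    p=undist(c,[(x,y)])[0]; z=d[y,x]; P.append(c['R']@np.array([p[0]*z,-p[1]*z,-z])+c['xyz'])
P=np.array(P)*1000; top=P[P[:,2]>55]; print('knob depth pts',len(top),top.mean(0),(top.min(0)+top.max(0))/2,'disc',P[(P[:,2]>20)&(P[:,2]<32)].mean(0))
```

```text
knob? [[ 464.83873899 -357.40250848   60.        ]] disc [[ 463.33133859 -351.26853674   26.        ]]
(293, 159, 52, 53) 2063.5
knob depth pts 491 [ 463.87241805 -357.10034919   64.52036862] [ 463.94380508 -322.05999672  187.7146983 ] disc [ 463.90883732 -354.58407705   26.44991633]
```

View pics/wk.png

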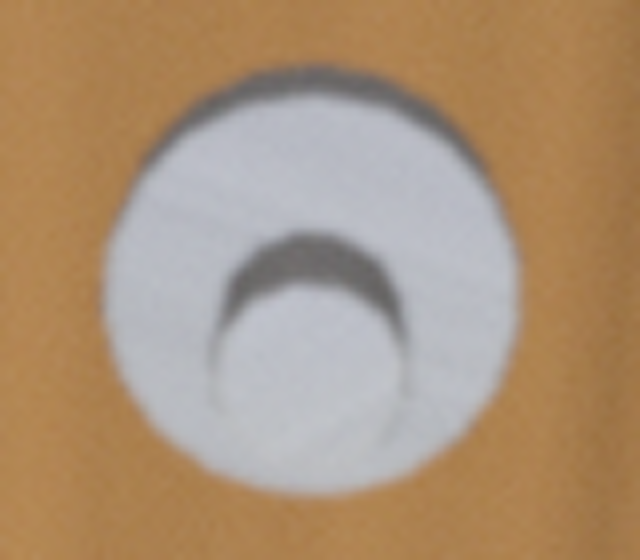

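Run:
```python
from edge import *
c=dict(np.load('wrist13.npz'))
a=ray(c,[(318.9,197)],.06)*1000; b=ray(c,[(318.9,187)],.026)*1000
print(a,uw(a),b,uw(b)); m=(a+b)[0]/2; u,w=uw(m); plan([(u,w,100,90),(u,w,31,90)]); st()
```

```text
[[ 464.82268507 -359.47905242   60.        ]] [[ 450.02168289 -377.8436219 ]] [[ 464.63018492 -359.188265     26.        ]] [[ 449.84100764 -377.54534337]]
[-6.2 -2.8 77. ] turn 0.24 q6 -0.73
[ -6.2  -2.9 146. ] turn 0.24 q6 -0.73
t 23.9 pos [ 467.27 -353.02  177.03] uw [ 452.73 -371.49] toolx [-0.044  0.999  0.   ] tooly [0.999 0.044 0.   ] z [0. 0.] F [-0.16  0.44 -0.07] Fuw [-0.14  0.45] w 0.601 q [-0.69  0.14  1.86  0.    1.15 -0.73]
```

Emit:
move_arm --pt "-4 -3 40 0 60" --pt "-4 -3 80 0 60" --pt "-4 -3 80 0 60" --pt "-4 -3 80 0 60"

```text
time: 24.3
tool_pos: [0.4637, -0.3569, 0.0966]
tcp_rot: [-2.17, -2.268, 0.0]
wrist_force: [0.5, -0.5, 0.5]
width: 0.601
```

Run:
```python
from edge import *
st()
c=cam('wrist');np.savez('wrist14.npz',**c);save('wrist14',c['pixels'])
c=cam('scene');np.savez('scene14.npz',**c);save('scene14',cv2.resize(c['pixels'][130:230,120:250],None,fx=5.5,fy=5.5,interpolation=cv2.INTER_CUBIC))
st()
```

```text
t 24.3 pos [ 463.67 -356.89   96.63] uw [ 448.97 -375.21] toolx [-0.044  0.999  0.002] tooly [ 0.999  0.044 -0.002] z [-0.002  0.002] F [ 0.46 -0.48  0.49] Fuw [ 0.44 -0.5 ] w 0.601 q [-0.7   0.22  1.93  0.    1.   -0.74]
t 24.4 pos [ 465.38 -358.8    99.37] uw [ 450.6  -377.18] toolx [-0.044  0.999 -0.002] tooly [0.999 0.044 0.003] z [ 0.003 -0.002] F [0.24 0.53 0.5 ] Fuw [0.26 0.52] w 0.6 q [-0.7   0.21  1.92  0.    1.   -0.74]
```

View pics/wrist14.png

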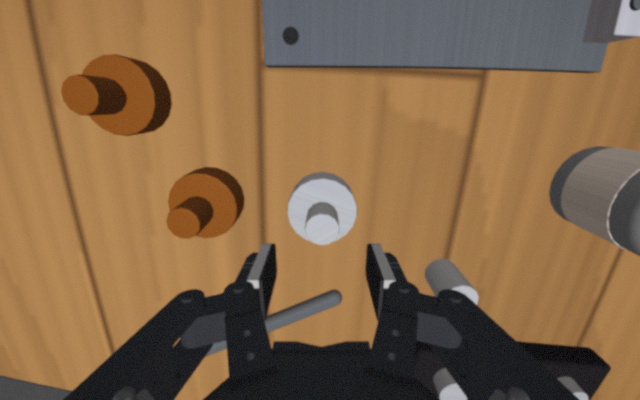

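View pics/scene14.png

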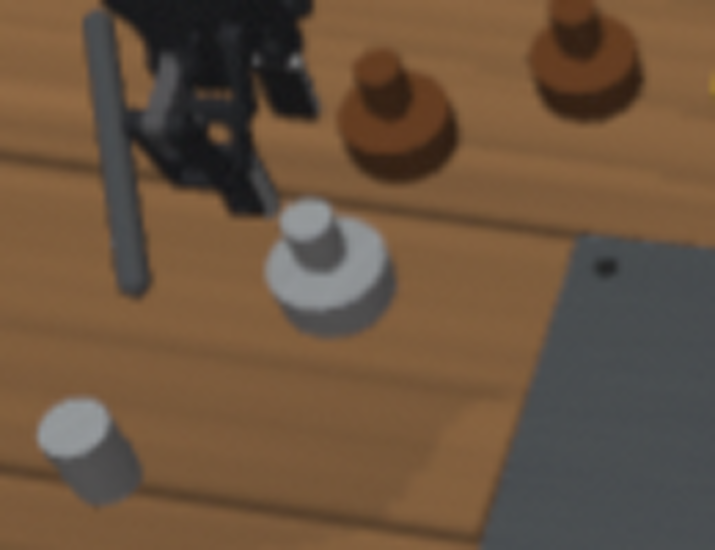

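Run:
```python
from edge import *
st()
c=cam('wrist');save('wk2',cv2.resize(c['pixels'][160:260,270:370],None,fx=6,fy=6,interpolation=cv2.INTER_CUBIC))
for y in (-354,-357,-359): print(y,proj(c,[.4648,y/1000,.06]).round(1))
st()
```

```text
t 24.4 pos [ 465.38 -358.8    99.37] uw [ 450.6  -377.18] toolx [-0.044  0.999 -0.002] tooly [0.999 0.044 0.003] z [ 0.003 -0.002] F [0.24 0.53 0.5 ] Fuw [0.26 0.52] w 0.6 q [-0.7   0.21  1.92  0.    1.   -0.74]
-354 [[320.3 217.7]]
-357 [[320.1 221.6]]
-359 [[320.  224.2]]
t 24.45 pos [ 465.56 -359.18   99.83] uw [ 450.77 -377.57] toolx [-0.043  0.999 -0.003] tooly [0.999 0.043 0.003] z [ 0.003 -0.003] F [ 0.49 -0.29  0.56] Fuw [ 0.47 -0.3 ] w 0.594 q [-0.7   0.21  1.92  0.    1.   -0.74]
```

View pics/wk2.png

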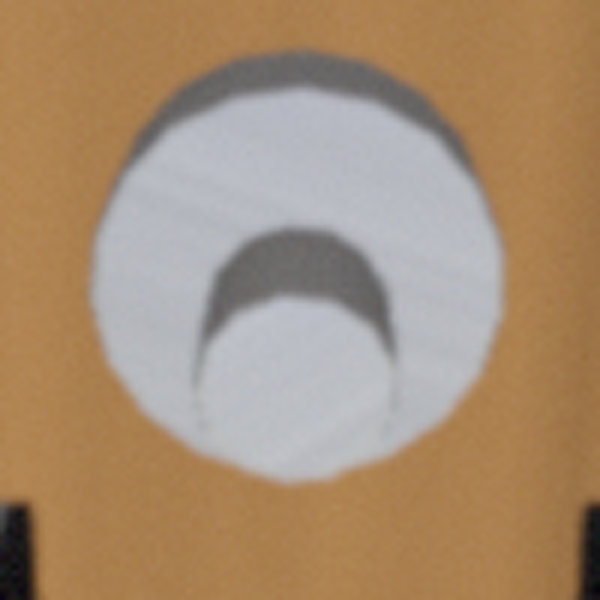

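Emit:
move_arm --pt "0 0 15 0 60" --pt "0 0 30 0 60" --pt "0 0 40 0 60" --pt "0 0 40 0 60" --pt "0 0 40 0 60"

```text
time: 24.95
tool_pos: [0.463, -0.3579, 0.0562]
tcp_rot: [-2.173, -2.267, 0.0]
wrist_force: [0.5, -0.7, 0.9]
width: 0.6
```

Run:
```python
from edge import *
st(); plan([(450.0,-375.8,31,90)])
```

```text
t 24.95 pos [ 463.02 -357.85   56.16] uw [ 448.29 -376.15] toolx [-0.042  0.999  0.001] tooly [ 0.999  0.042 -0.001] z [-0.001  0.001] F [ 0.54 -0.71  0.88] Fuw [ 0.51 -0.74] w 0.6 q [-0.7   0.26  1.95  0.    0.93 -0.74]
[ 0.3  1.7 25.2] turn 0.13 q6 -0.74
```

Emit:
move_arm --pt "0 1 8 0 60" --pt "0 1 16 0 60" --pt "0 1 22 0 60" --pt "0 1 25 0 60" --pt "0 1 25 0 60" --pt "0 1 25 0 60"

```text
time: 25.55
tool_pos: [0.4646, -0.3582, 0.032]
tcp_rot: [-2.174, -2.268, -0.0]
wrist_force: [0.1, 0.0, 0.1]
width: 0.604
```

Run:
```python
from edge import *
st(); c=cam('wrist');save('wrist15',c['pixels'])
c=cam('scene');save('scene15',cv2.resize(c['pixels'][130:230,120:250],None,fx=5.5,fy=5.5,interpolation=cv2.INTER_CUBIC))
st()
```

```text
t 25.55 pos [ 464.59 -358.19   32.03] uw [ 449.85 -376.55] toolx [-0.042  0.999  0.   ] tooly [ 0.999  0.042 -0.   ] z [-0.  0.] F [0.13 0.03 0.07] Fuw [0.13 0.03] w 0.604 q [-0.7   0.3   1.96  0.    0.88 -0.74]
t 25.65 pos [ 464.82 -358.41   32.44] uw [ 450.07 -376.78] toolx [-0.042  0.999 -0.   ] tooly [0.999 0.042 0.001] z [ 0.001 -0.   ] F [0.27 0.02 0.13] Fuw [0.27 0.01] w 0.6 q [-0.7   0.3   1.96 -0.    0.88 -0.74]
```

View pics/wrist15.png

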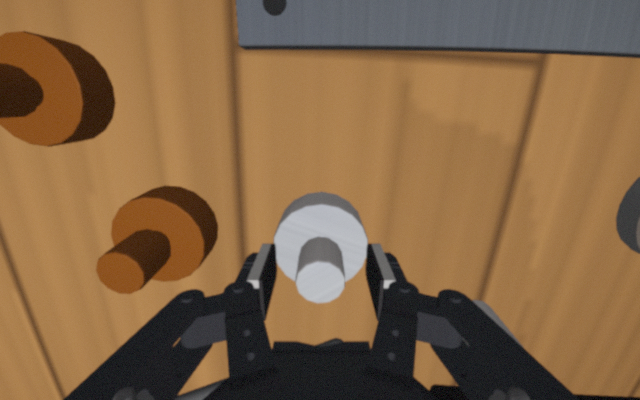

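View pics/scene15.png

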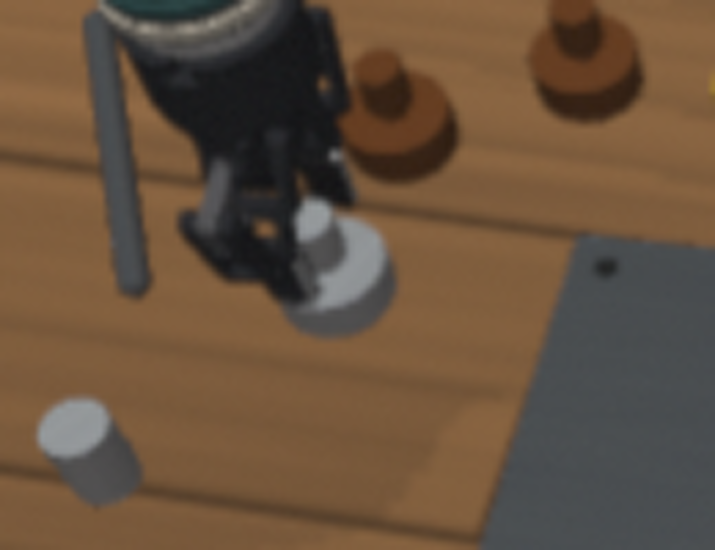

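The knob (320,283) is centred between the pads, tips just above the disc. Closing.

Emit:
move_arm --pt "0 0 0 0 20" --pt "0 0 0 0 20" --pt "0 0 0 0 10" --pt "0 0 0 0 10" --pt "0 0 0 0 10" --pt "0 0 0 0 10" --pt "0 0 0 0 10" --pt "0 0 0 0 10" --newtons 50

```text
time: 26.45
tool_pos: [0.4646, -0.3584, 0.0325]
tcp_rot: [2.174, 2.268, -0.0]
wrist_force: [-2.0, -0.1, 6.1]
width: 0.278
```

Emit:
move_arm --pt "0 0 -5 0 10" --pt "0 0 -15 0 10" --pt "0 0 -40 0 10" --pt "0 0 -80 0 10" --pt "0 0 -80 0 10" --pt "0 0 -80 0 10"

```text
time: 27.05
tool_pos: [0.4652, -0.3587, 0.1132]
tcp_rot: [2.172, 2.266, 0.0]
wrist_force: [-0.4, -0.5, -5.5]
width: 0.273
```

Run:
```python
from edge import *
st(); c=cam('scene');np.savez('scene16.npz',**c);save('scene16',c['pixels'])
c=cam('wrist');save('wrist16',c['pixels']); st()
print('line/lead check at u<545', linew(dict(np.load('scene16.npz')),[450,480,510],48,68))
```

```text
t 27.05 pos [ 465.24 -358.65  113.2 ] uw [ 450.48 -377.04] toolx [-0.042  0.999 -0.002] tooly [0.999 0.042 0.002] z [ 0.002 -0.002] F [-0.43 -0.5  -5.49] Fuw [-0.45 -0.48] w 0.273 q [-0.7   0.2   1.91  0.    1.03 -0.74]
t 27.15 pos [ 463.35 -357.1   110.38] uw [ 448.64 -375.41] toolx [-0.042  0.999  0.002] tooly [ 0.999  0.042 -0.002] z [-0.002  0.002] F [ 0.34  0.7  -4.75] Fuw [0.37 0.69] w 0.276 q [-0.7   0.2   1.92  0.    1.03 -0.74]
line/lead check at u<545 [58.05871886 58.80655296 58.82396789]
```

View pics/scene16.png

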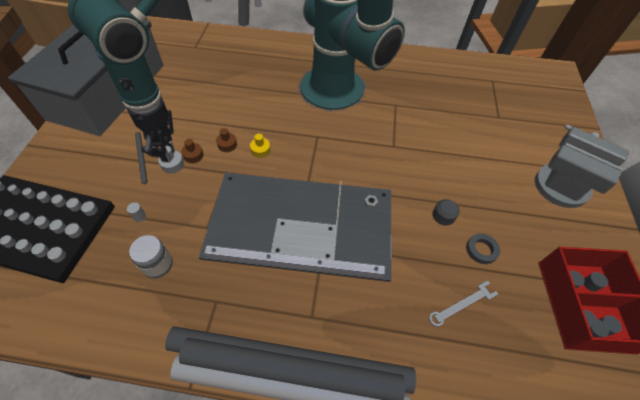

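The weight is gripped and lifted (about 6 N, opening 27%), plate unmoved at scene (305,238). Planning the carry to the plate middle.

Run:
```python
from edge import *
plan([(594.3,-17,113,90),(594.3,-17,60.5,90)])
```

```text
[358.1 146.5  -2.2] turn 0.13 q6 -0.74
[358.  146.6  50.3] turn 0.13 q6 -0.74
```

Emit:
move_arm --pt "15 6 0 0 10" --pt "45 18 0 0 10" --pt "85 35 0 0 10" --pt "125 51 0 0 10" --pt "165 67 0 0 10" --pt "205 84 0 0 10" --pt "245 100 0 0 10" --pt "285 117 0 0 10" --pt "320 131 0 0 10" --pt "343 140 0 0 10" --pt "354 145 0 0 10" --pt "357 146 0 0 10" --pt "357 146 0 0 10" --pt "357 146 0 0 10" --pt "357 146 0 0 10"

```text
time: 28.65
tool_pos: [0.5948, 0.0035, 0.1119]
tcp_rot: [-2.175, -2.266, 0.001]
wrist_force: [-0.2, -0.4, -5.2]
width: 0.272
```

Run:
```python
from edge import *
st(); plan([(594.3,-17,60.5,90)])
c=cam('scene');np.savez('scene17.npz',**c);save('scene17',cv2.resize(c['pixels'][150:280,220:380],None,fx=4.5,fy=4.5,interpolation=cv2.INTER_CUBIC))
c=cam('wrist');np.savez('wrist17.npz',**c);save('wrist17',c['pixels']); st()
```

```text
t 28.65 pos [594.8    3.45 111.88] uw [594.46 -20.42] toolx [-0.041  0.999 -0.   ] tooly [ 0.999  0.041 -0.001] z [-0.001 -0.   ] F [-0.18 -0.36 -5.22] Fuw [-0.19 -0.35] w 0.272 q [-0.04  0.22  1.9  -0.    1.03 -0.08]
[ 3.4 -0.1 51.4] turn 0.04 q6 -0.08
t 28.75 pos [595.05   3.61 112.12] uw [594.72 -20.27] toolx [-0.041  0.999 -0.   ] tooly [ 0.999  0.041 -0.   ] z [-0. -0.] F [ 0.54 -0.03 -3.55] Fuw [ 0.53 -0.05] w 0.277 q [-0.04  0.22  1.89 -0.    1.03 -0.08]
```

View pics/scene17.png

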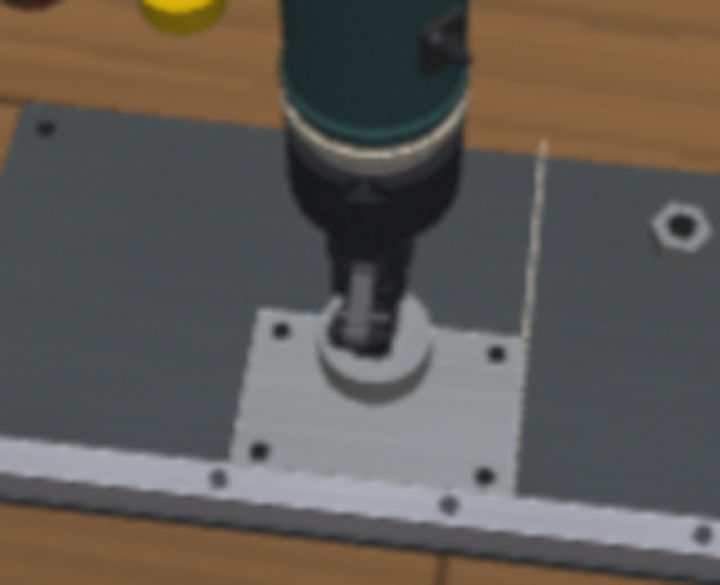

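View pics/wrist17.png

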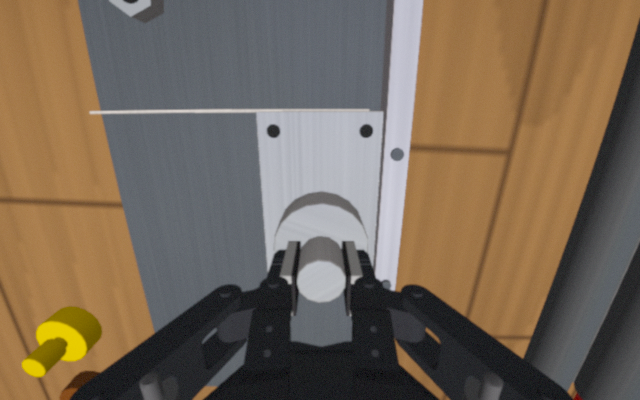

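Run:
```python
from edge import *
c=dict(np.load('scene17.npz'))
print(uw(ray(c,[(220+374.5/4.5,150+335/4.5),(220+374.5/4.5,150+342/4.5)],.106)*1000))
# plate hole centres z=28 -> plate centre
H=[(281,330),(497,354),(259,451),(485,476)]
h=uw(ray(c,[(220+x/4.5,150+y/4.5) for x,y in H],.028)*1000); print(h,h.mean(0)); plan([(594.3,-17.5,60.5,90)])
```

```text
[[598.31169781 -18.33229939]
 [602.28622323 -17.82586948]]
[[557.48025726 -75.66016086]
 [557.61970866  44.41924631]
 [631.69163362 -75.61554928]
 [631.26264733  44.43487478]] [594.51356172 -15.60539726]
[ 2.8 -0.4 51.6] turn 0.04 q6 -0.08
```

Emit:
move_arm --pt "1 0 5 0 10" --pt "2.5 -0.5 15 0 10" --pt "2.5 -0.5 25 0 10" --pt "2.5 -0.5 34 0 10" --pt "2.5 -0.5 40 0 10" --pt "2.5 -0.5 44 0 10" --pt "2.5 -0.5 46 0 10" --pt "2.5 -0.5 47 0 10" --pt "2.5 -0.5 47 0 10" --pt "2.5 -0.5 47 0 10"

```text
time: 29.75
tool_pos: [0.5951, 0.0071, 0.0656]
tcp_rot: [2.173, 2.268, 0.001]
wrist_force: [0.6, -0.8, -4.4]
width: 0.274
```

Run:
```python
from edge import *
st(); plan([(594.1,-17.8,60.5,90)])
c=cam('scene');save('scene18',cv2.resize(c['pixels'][170:280,240:370],None,fx=5.5,fy=5.5,interpolation=cv2.INTER_CUBIC)); st()
```

```text
t 29.75 pos [595.07   7.13  65.57] uw [594.88 -16.75] toolx [-0.042  0.999 -0.   ] tooly [0.999 0.042 0.001] z [ 0.001 -0.   ] F [ 0.64 -0.83 -4.45] Fuw [ 0.61 -0.86] w 0.274 q [-0.03  0.27  1.93 -0.    0.95 -0.07]
[-1.  -0.8  5.1] turn 0.13 q6 -0.07
t 29.8 pos [595.06   7.15  65.58] uw [594.86 -16.74] toolx [-0.042  0.999 -0.   ] tooly [0.999 0.042 0.001] z [ 0.001 -0.   ] F [-0.1   0.5  -5.01] Fuw [-0.08  0.5 ] w 0.274 q [-0.03  0.27  1.93 -0.    0.95 -0.07]
```

View pics/scene18.png

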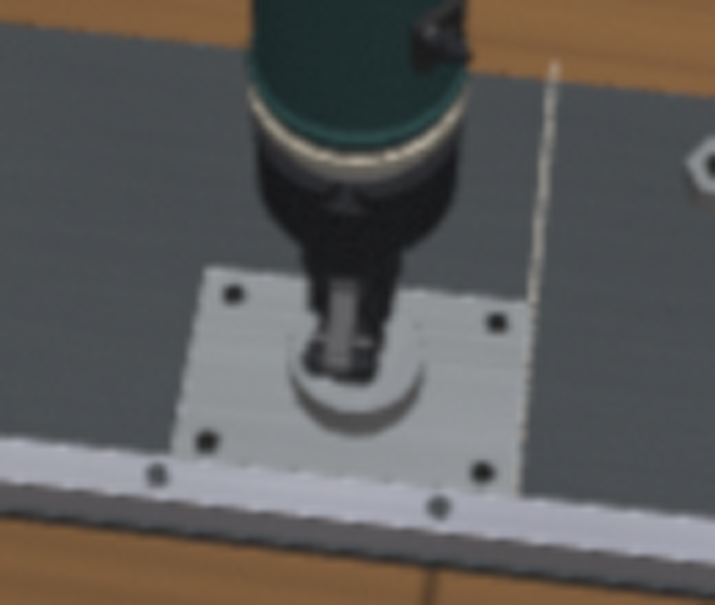

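The weight hovers over the plate middle (crop (355,365)), with the plate still on the line. Shifting 1 mm back and lowering gently.

Emit:
move_arm --pt "-1 -0.8 1 0 10" --pt "-1 -0.8 2 0 10" --pt "-1 -0.8 3 0 10" --pt "-1 -0.8 3.5 0 10" --pt "-1 -0.8 4 0 10"

```text
time: 30.3
tool_pos: [0.5939, 0.0061, 0.061]
tcp_rot: [-2.174, -2.268, 0.0]
wrist_force: [0.1, 0.6, -3.3]
width: 0.276
```

Emit:
move_arm --pt "0 0 0.3 0 10" --pt "0 0 0.5 0 10"

```text
time: 30.5
tool_pos: [0.5939, 0.0061, 0.0607]
tcp_rot: [-2.174, -2.268, 0.0]
wrist_force: [-1.0, 0.5, -2.3]
width: 0.278
```

Emit:
move_arm --pt "0 0 0.3 0 10" --pt "0 0 0.5 0 10"

```text
time: 30.7
tool_pos: [0.5939, 0.0061, 0.0607]
tcp_rot: [-2.174, -2.268, 0.0]
wrist_force: [-3.7, 0.0, 1.5]
width: 0.275
```

Emit:
move_arm --pt "0 0 0.2 0 10" --pt "0 0 0.3 0 10"

```text
time: 30.9
tool_pos: [0.5939, 0.0062, 0.0606]
tcp_rot: [-2.174, -2.268, 0.0]
wrist_force: [-4.5, -0.1, 5.6]
width: 0.278
```

Emit:
move_arm --pt "0 0 -0.4 0 10" --pt "0 0 -0.4 0 30" --pt "0 0 -0.4 0 35" --pt "0 0 -0.4 0 45" --pt "0 0 -0.4 0 55" --pt "0 0 -0.4 0 60" --pt "0 0 -0.4 0 60" --pt "0 0 -0.4 0 60"

```text
time: 31.7
tool_pos: [0.594, 0.0061, 0.0602]
tcp_rot: [2.174, 2.268, 0.0]
wrist_force: [-0.1, 0.8, -0.3]
width: 0.603
```

Run:
```python
from edge import *
st(); c=cam('wrist');save('wrist19',c['pixels']); st()
```

```text
t 31.7 pos [593.98   6.12  60.17] uw [593.74 -17.73] toolx [-0.042  0.999 -0.   ] tooly [0.999 0.042 0.   ] z [ 0. -0.] F [-0.09  0.75 -0.28] Fuw [-0.06  0.75] w 0.603 q [-0.03  0.27  1.93 -0.    0.94 -0.07]
t 31.75 pos [593.94   6.14  60.14] uw [593.71 -17.7 ] toolx [-0.043  0.999 -0.   ] tooly [0.999 0.043 0.   ] z [ 0. -0.] F [0.2  0.52 0.46] Fuw [0.22 0.52] w 0.604 q [-0.03  0.27  1.93 -0.    0.94 -0.07]
```

View pics/wrist19.png

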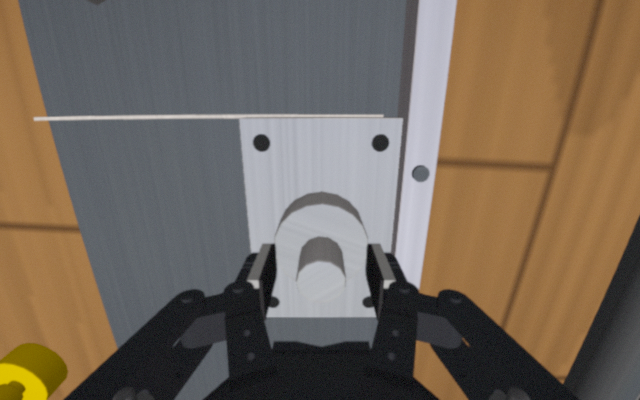

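Released: the knob (320,275) is free between the pads, and the leading edge meets the line at row ~117. Rising straight up and backing away.

Emit:
move_arm --pt "0 0 -10 0 60" --pt "0 0 -30 0 60" --pt "0 0 -70 0 60" --pt "0 0 -115 0 60" --pt "0 -40 -150 0 60" --pt "-40 -85 -150 0 60" --pt "-90 -130 -150 0 60" --pt "-140 -160 -150 0 60" --pt "-190 -170 -150 0 60" --pt "-220 -170 -150 0 60" --pt "-220 -170 -150 0 60" --pt "-220 -170 -150 0 60" --pt "-220 -170 -150 0 60"

```text
time: 33.05
tool_pos: [0.4335, -0.2205, 0.2105]
tcp_rot: [-2.175, -2.267, -0.001]
wrist_force: [0.1, -0.1, -0.2]
width: 0.599
```

Run:
```python
from edge import *
st()
for n in ['scene','top']:
    c=cam(n);np.savez(n+'20.npz',**c); save(n+'20',c['pixels'])
    us=[552,560,625,632]
    print(n,'lead',edgew(c,us,50,66,28,-1).round(1),'trail',edgew(c,us,-110,-75,28,1).round(1),'line',linew(c,np.arange(430,535,5),48,68).mean().round(2))
c=dict(np.load('scene20.npz'));save('scene20c',cv2.resize(c['pixels'][180:275,250:370],None,fx=6.3,fy=6.3,interpolation=cv2.INTER_CUBIC))
c=dict(np.load('top20.npz'));save('top20c',cv2.resize(c['pixels'][135:215,270:380],None,fx=7,fy=7,interpolation=cv2.INTER_CUBIC))
```

```text
t 33.05 pos [ 433.5  -220.53  210.51] uw [ 424.3  -237.75] toolx [-0.041  0.999  0.001] tooly [0.999 0.041 0.   ] z [0.    0.001] F [ 0.09 -0.08 -0.24] Fuw [ 0.08 -0.09] w 0.599 q [-0.52 -0.08  2.02  0.    1.21 -0.56]
scene lead [59.1 59.5 59.7 59.9] trail [-91.5 -92.4 -91.5 -92.4] line 58.5
top lead [58.  57.9 57.7 57.1] trail [-92.7 -93.  -91.3 -91.8] line 58.05
```

View pics/scene20c.png

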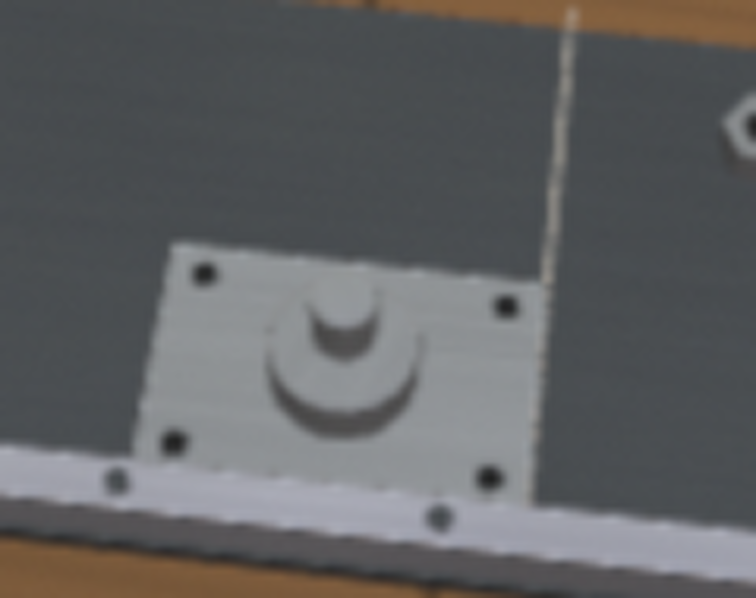

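View pics/top20c.png

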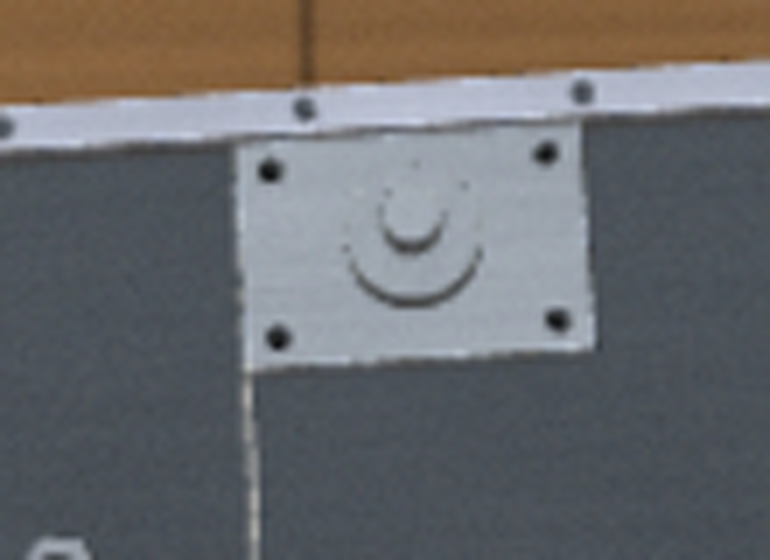

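View pics/scene20.png

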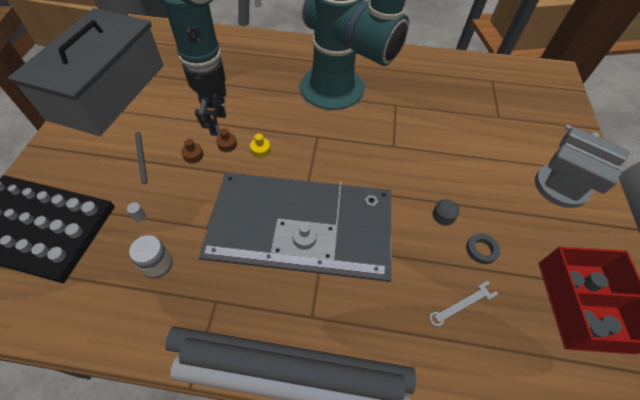

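Everything sits still: the trailing edge at -92 mm puts the leading edge at about 58 mm against the line at 58.0–58.5 mm. The weight is on the middle of the plate and the bystanders are unmoved.

Run:
```python
from h import *
print(bot.finish_job())
```

```text
the job is handed in; nothing more can be done
None
```

I seated the plate on the fence, slid it to the line, set the steel weight on its middle and let go, and handed the job in at about 33 s.

**Seating:** I held the plate on the fence for more than a second at about 13–14 N of push. Sliding it freely took 5.7 N, so the press was about 8 N above drag. Before that hold, I had pressed it at a similar push with about 10 N of extra downward load. I eased that off and held again.

**Fence check:** The wrist camera put the plate edge and the fence face at the same place, both 643.5 mm, partway through the slide. At the end I only checked this by eye, and the top and scene pictures still show it flush.

**Line check:** The leading edge should be at about 58 mm and the line's centre at 58.0–58.5 mm, so the edge is within the 2 mm line.
- **Trailing edge:** adding the plate's 150 mm length to its measured place gives about 58 mm.
- **Top camera:** it read the leading edge directly at 57–58 mm.
- **Scene camera:** this one disagreed, at 59–60 mm. I think it picked up the visible sliver of the line instead of the plate's edge.

**Weight:** It stands free, centred on the plate to within about 2 mm. The bystanders look unmoved in the last pictures.

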